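# Stack a spare-parts case on the one just filled

### The job

The filled parts case on the bench still has its orange lid open: close that lid fully first. Then take the closed orange-lidded case off the sloping rack and set it gently, upright, on top of the filled one with both snap-tab ends on the same side, so that the recesses in its base drop right down over the lugs of the lid below and the two sit flush. Leave the blue-lidded case in the rack and do not disturb the other things on the bench.

Things in the scene. Friction and masses are not known exactly. Their poses are not given: they have to be found in the camera images.
- lower_case: the filled, open parts case standing loose on the bench, about 0.85 kg: dark grey box 120 long (its x) x 62 wide (its y), 42.5 mm high without lid, 50 mm to the lid's flat top when shut. Origin: centre of its underside; z up. Its front (card holder, snap tab) is the -x end; the lid's hinge lies along the top edge of the +x end.
- lower_case_seat (a point): point fixed to the filled case, 50 mm above the centre of its underside: the middle of the lid's flat top when the lid is shut, where the underside of the other case must come to rest. Axes as the case.
- lower_case_front (a point): middle of the filled case's front face (-x end, card holder), 25 mm up.
- lower_case_lid (a joint): hinge of the filled case's orange lid, rad: 0 shut, 1.57 standing up, more leaning back (limit 2.3). Axis along the case's y at x = +61, z = 42.5 mm of the case. Lid: shallow cap 120 long, 62 wide, 7.5 thick, 45 g. Its hinge has friction (about 0.05 N m): it stays at any angle and is pushed over from behind, then down, by about 1 N at the free end.
- lower_case_lid_top (a point): middle of the flat outer face of that lid, moving with it; z is the face's outward normal. Four lugs 20 x 10 mm (x, y), 5 mm high with 2 mm bevels, stand on it, centred 40 mm (x) and 17 mm (y) either side of the middle; the 60 mm between them in x is flat. A snap tab 20 wide, 16 tall, 3 mm thick hangs from the free end.
- orange_case_center (a point): centre, 25 mm above the underside, of the closed orange-lidded case: 120 (x) x 62 (y) x 50 mm plus the same lugs on its lid, about 0.3 kg, lid fixed. z is its own up (at the start normal to the slope), -x its snap-tab front, down the slope. Grip its flat sides, 62 mm apart along y. Underside: four recesses 23 x 13, 6 mm deep, at x +-40, y +-17 mm, 1.5 mm play each side over the lugs.
- orange_case_front (a point): middle of the orange-lidded case's front face (-x end), 25 mm above the underside.
- blue_case_center (a point): centre of the same kind of case with a blue lid, in the rack's other bay; it stays there.
- rack: fixed grey sheet-metal rack, 300 mm wide (y), shelf sloping up from its front (-x) at 32 degrees to 0.11 m above the bench. Origin on the bench. Two bays, centres at y = +-65 mm, each 146 mm wide between flanges 10 to 12 mm high; a lip 16 mm high holds the cases at the low end. Either bay may hold the orange case; a case's centre lies at x = -7, z = 77 mm.
- masking_tape_center (a point): loose roll of masking tape lying flat, 98 mm across, 25 high; leave it.
- blue_marker_center (a point): loose white felt marker with blue cap, 134 mm long, 18 mm thick; leave it.
- carton_center (a point): small cardboard carton lying loose at the back between rack and filled case, 110 x 77 x 40 mm; leave it.
- orange_case: the closed orange-lidded case itself; origin: centre of its underside (see its centre point).
Not all that is in view belongs to the job. Leave any green look-alike of the lower_case alone. What is shaped like the orange_case but pink or yellow is not meant.

How it is judged:
By the outcome, as a careful person would: the job done as asked, in the order asked, and still so for the second after the job is handed in, with the robot touching nothing.
It also fails if it takes over 58 s, if anything falls off the work surface, if the arm or the gripper's body presses on something with over 40 N, if the wrist force passes 120 N, or if a joint passes its speed limit or range.

### The arm

A 6-joint arm with a two-finger parallel gripper is mounted at the origin on a cart in front of the work surface, level with it; the furniture and walls round the work are solid. World frame = base frame: x ahead of the robot, y to its left, z up, the work surface at z = 0. Lengths are in m, angles in degrees, forces in N, time in s.
With the tool pointing down it reaches from about 0.35 to 0.875 m from the base axis. Payload 4.2 kg.
Tool frame: the origin (TCP) lies on the centre line of the jaws, within the pads' length; the fingertips stand 19 mm ahead of it and the grasp point (between the pads) is the TCP; x points along the fingers, y is the direction in which the jaws open and shut, and the axes are right-handed (so a half turn about x gives the same grasp; the last joint's range is limited). The gripper opens to 87 mm and grips with 3 to 60 N. Pads are 19 mm wide; open, the fingers measure 117 mm over their backs; the gripper's body (75 mm by 190 mm) begins 51 mm behind the grasp point.
Start: joints at [88.098, 22.042, 0.453, 0, -68.411, -14.817], TCP at [0.18, 0.599, 0.242] pointing down, gripper open.
Joint ranges: [-179.83, 179.83], [-69.29, 118.12], [-61.27, 80.66], [-181.25, 117.63], [-171.15, -9.14], [-177.46, 177.46]. Speed limits (degrees/s): [159.86, 159.86, 180, 180, 180, 180].

### API

Orientations are given as a 3x3 rotation matrix whose columns are the frame's x, y, z axes.
In Python, from station import r, viewer, job, spotter gives the robot as it stands.
- The arm moves only by the tool play_rows, never from a script. Its argument "commands" is a list of rows, each an object of numbers: "fingers": the gripper command: -1 is fully open, 1 is shut, values between are in proportion; "tx", "ty", "tz": the shift along the tool's x, y, z normalised to -1 to 1, where 1 is 750 mm; "ax", "ay", "az": the turn, a rotation vector about the tool's x, y, z normalised to -1 to 1, where 1 is pi rad. In form: [{"fingers": .., "tx": .., "ty": .., "tz": .., "ax": .., "ay": .., "az": ..}, ...]. A call has 1 to 5 rows; each row is the pose to reach, as a shift and turn from the pose commanded when the call began, along the tool's axes at that moment, turning the shorter way round; what a row does not reach only later rows make up. A row lasts 1/12 s, in which the tool goes at most 41.7 mm and 7.16 degrees, less where a joint would pass 70% of its speed; a pose out of reach is approached as far as the arm can. A call with a number of a shift or a turn outside -1 to 1 is refused whole. A call with a gripper value outside its range is refused whole. The fingers move at their own pace and stop on an object; the grip force is fixed at half the most. Time passes only in rows, so rows that repeat a pose let the fingers close. It gives the time, the measured TCP pose, the force and the opening at its end, in the units of the state.
- r.sense(): the state, without advancing time (a new reading comes with each control period).
- viewer.capture(name): name is "side" or "top" or "wrist"; returns a dict with "image" (420x560x3 uint8, red, green, blue), "fx", "fy", "cx", "cy" (pixels), "dist" ([k1, k2, p1, p2, k3] as OpenCV has them; the pictures are not rectified), "R" (3x3) and "t" (3): a world point X has camera coordinates R X + t; the wrist camera has in their place "mount" (4x4, takes a point from camera to tool coordinates, whose origin is the TCP and whose axes are the tool frame's). Camera axes: x right, y down, z forward; pixel columns grow to the right and rows downward; lengths in m; the calibration is good to about 2 mm. A picture is of the moment at which its call begins: read the wrist's pose just before it. There is no depth.
- job.finish_job(): hands the job in, once; it reports no verdict.
Trained networks look in a picture, given as the dict that the camera call returned (one of the last four; its "shot" number tells which), for a name from the list of things; names that differ only in an ending like _2 or _b are one class to them, and where a whole thing is asked for, a point or a joint stands for the part that bears it (a point fixed in the world has none). Each returns a list of dicts, best first, with "score" (0 to 1); they miss things now and then, are a little off and sometimes report something else, mostly with a low value. They report only what shows in the picture. A call takes as long as a camera call. They do not tell look-alikes from the thing itself.
- spotter.find_in(name, picture): "uv" ([column, row] in pixels, amid what is visible of it).
- spotter.silhouettes(name, picture): "region" (420x560 bool, what is visible of it) and "uv" ([column, row] in pixels, amid what is visible of it).
The state is a dict: "time_s": time; "joints": joint angles; "joint_velocities": joint speeds; "effort": joint torques, N m; "tcp_pos": TCP position; "ee_rot": TCP orientation; "wrist_force": force on the tool from outside, world axes, zero at the start; "moment": the same for the moment, N m; "gripper_width": opening from 0.0 (shut) to 1.0 (fully open).
Only numpy, scipy, OpenCV 4.12 (cv2) and the standard library are available. Lean on these libraries where they do the work, as an engineer would, in place of code of your own. Each camera call takes 0.05 s, during which the arm holds its last target. There are 200 camera calls.

## Working session

There is one attempt and no reset: what is moved stays moved. The work goes in short steps, Python scripts to look and compute and a tool call to move; the robot and the scene stay as the last step left them, time stands still between calls to the robot, and variables do not carry over. Pictures are saved under pics/ and viewed, about 8 in all and at most 12, crops included, and the job is handed in when it is done.

Besides the shell and the picture viewer there is one more tool, called after "Request:" by a JSON object that holds its "op" and its "data", one argument or row to a line. play_rows: Moves the arm, as the interface text tells. Its arguments: {"type":"object","properties":{"commands":{"type":"array"}},"required":["commands"]}

```bash
mkdir -p pics; python3 - <<'E'
from station import r,viewer,job,spotter
import cv2,numpy as np
print(r.sense())
ims=[]
for n in ["side","top"]:
    p=viewer.capture(n); ims.append(p["image"])
    print(n,{k:(np.round(v,4).tolist() if k!="image" else 0) for k,v in p.items()})
    cv2.imwrite(f"pics/{n}0.png",p["image"][:,:,::-1])
    for o in ["lower_case","lower_case_lid","orange_case","blue_case_center","rack","carton_center","masking_tape_center","blue_marker_center","lower_case_front","orange_case_front","lower_case_lid_top","orange_case_center"]:
        print(o,[(np.round(d["uv"]).tolist(),round(d["score"],2)) for d in spotter.find_in(o,p)][:4])
E
```

```text
{'time_s': 0.0, 'joints': array([ 8.80971281e+01,  2.20905206e+01,  3.78573866e-01, -2.85355339e-02,
       -6.84120820e+01, -1.48171587e+01]), 'joint_velocities': array([-0.00200529,  0.05878791, -0.12711853,  0.02567452, -0.02433373,
       -0.06870262]), 'effort': array([ 1.36127313e-03, -3.90663528e+01,  1.87402600e+01,  4.21996862e+00,
        1.09625916e-02, -1.92436901e-04]), 'tcp_pos': array([0.17962372, 0.59803171, 0.24045505]), 'ee_rot': array([[-5.34726559e-04, -2.87870737e-01, -9.57669125e-01],
       [-2.14809491e-03, -9.57666722e-01,  2.87871214e-01],
       [-9.99997550e-01,  2.21109656e-03, -1.06283835e-04]]), 'wrist_force': array([ 0.35608808,  0.73739698, -0.4825404 ]), 'moment': array([-0.00734408, -0.0358931 , -0.02934481]), 'gripper_width': 0.9995048081931135}
side {'image': 0, 'fx': 486.8192, 'fy': 486.8192, 'cx': 280.6399, 'cy': 213.1863, 'dist': [-0.0826, 0.0, 0.0, 0.0, 0.0], 'R': [[0.8714, -0.4899, 0.0246], [-0.2077, -0.4139, -0.8863], [0.4444, 0.7672, -0.4625]], 't': [-0.5251, 0.1543, 1.3087], 'shot': 1}
lower_case [([255.0, 282.0], 0.84), ([280.0, 237.0], 0
[... 1390 characters left out ...]
case_center [([210.0, 196.0], 0.75)]
rack [([196.0, 187.0], 0.75), ([175.0, 209.0], 0.44)]
carton_center [([278.0, 150.0], 0.74), ([337.0, 216.0], 0.65)]
masking_tape_center [([385.0, 265.0], 0.64), ([394.0, 212.0], 0.49)]
blue_marker_center [([391.0, 212.0], 0.68), ([195.0, 187.0], 0.65)]
lower_case_front [([339.0, 274.0], 0.96), ([338.0, 215.0], 0.7), ([280.0, 215.0], 0.59)]
orange_case_front [([235.0, 265.0], 0.98), ([179.0, 209.0], 0.87), ([178.0, 266.0], 0.64)]
lower_case_lid_top [([352.0, 202.0], 0.7), ([282.0, 212.0], 0.7), ([341.0, 270.0], 0.61), ([195.0, 187.0], 0.36)]
orange_case_center [([232.0, 264.0], 0.93), ([175.0, 206.0], 0.92), ([179.0, 268.0], 0.64), ([211.0, 196.0], 0.45)]
```

```bash
ls -la; sleep 0.1; python3 -c "
import cv2,glob
for f in ['side0','top0']:
    i=cv2.imread(f'pics/{f}.png'); print(i.shape)"
```

```text
total 12
drwxr-xr-x  3 agent agent 4096 Dec  4 12:42 .
drwxr-xr-x 23 root  root  4096 Dec  4 12:42 ..
drwxr-xr-x  2 agent agent 4096 Dec  4 12:42 pics
(420, 560, 3)
(420, 560, 3)
```

```bash
python3 - <<'E'
import cv2
s=cv2.imread("pics/side0.png");t=cv2.imread("pics/top0.png")
cv2.imwrite("pics/side_c.png",cv2.resize(s[120:350,150:420],None,fx=2.6,fy=2.6,interpolation=cv2.INTER_CUBIC))
cv2.imwrite("pics/top_c.png",cv2.resize(t[110:330,140:430],None,fx=2.7,fy=2.7,interpolation=cv2.INTER_CUBIC))
E
```

```text
(no output)
```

View pics/side_c.png

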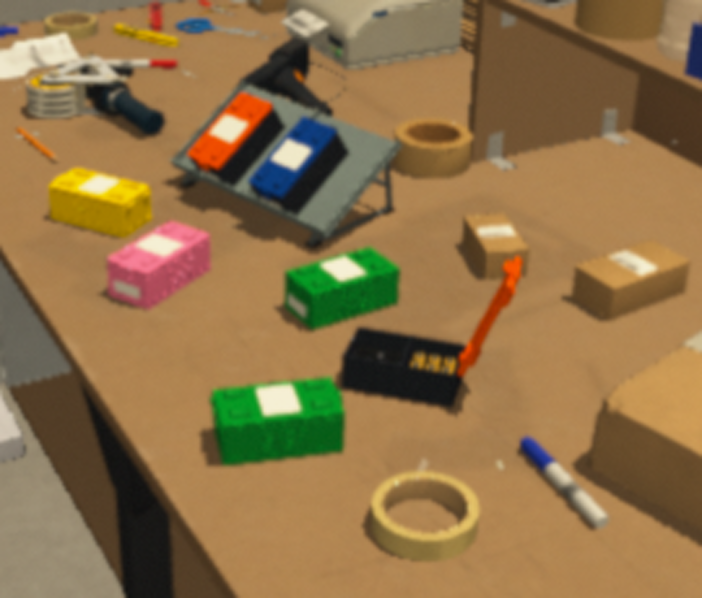

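View pics/top_c.png

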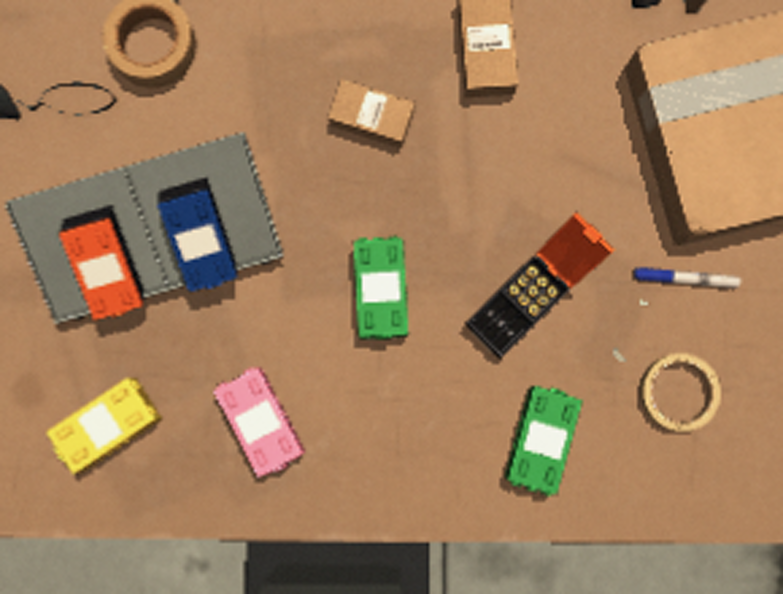

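Reading the crops at full-picture pixels, top view first:

- **Lower case:** the dark open box with the orange lid, top (337,216), lid (353,204).
- **Orange case:** the orange-lidded case in the rack's left bay, top (178,208), next to the blue one at (211,196).
- **Look-alikes to leave:** green at (281,217) and (341,272), pink at (236,266), yellow at (179,267).

The enlarged crops settle which cases are meant. Next I fit the poses.

```bash
cat > lib.py <<'E'
import numpy as np,cv2,pickle
from scipy.optimize import minimize
from scipy.spatial.transform import Rotation as Ro
def proj(X,p):
    rv=cv2.Rodrigues(np.array(p["R"]))[0]
    return cv2.projectPoints(np.float64(X),rv,np.float64(p["t"]),np.array([[p["fx"],0,p["cx"]],[0,p["fy"],p["cy"]],[0,0,1.]]),np.float64(p["dist"]))[0][:,0]
def box(x0,x1,y0,y1,z0,z1): return np.array([[x,y,z] for x in(x0,x1) for y in(y0,y1) for z in(z0,z1)])/1000
def wristcam(p,s):
    T=np.eye(4);T[:3,:3]=s["ee_rot"];T[:3,3]=s["tcp_pos"]
    C=np.linalg.inv(T@np.array(p["mount"]));p["R"]=C[:3,:3];p["t"]=C[:3,3];return p
def hull(X,p,sc=4):
    u=cv2.convexHull(np.float32(proj(X,p)+.5)*sc)
    m=np.zeros((420*sc,560*sc),np.uint8);cv2.fillConvexPoly(m,np.int32(np.round(u)),1)
    return cv2.resize(m.astype(np.float32),(560,420),interpolation=cv2.INTER_AREA)
def orange(p,c=None,R=60,h=(0,13)):
    H=cv2.cvtColor(p["image"],cv2.COLOR_RGB2HSV)
    m=((H[...,0]>=h[0])&(H[...,0]<=h[1])&(H[...,1]>170)&(H[...,2]>70)).astype(np.uint8)
    return m
def blob(m,uv):
    m=cv2.morphologyEx(m,cv2.MORPH_CLOSE,np.ones((3,3)))
    n,l,st,c=cv2.connectedComponentsWithStats(m)
    i=1+np.argmin(np.linalg.norm(c[1:]-uv,axis=1)+1e3*(st[1:,4]<40))
    o=np.zeros_like(m);cs=cv2.findContours((l==i).astype(np.uint8),0,2)[0];cv2.drawContours(o,cs,-1,1,-1)
    return o.astype(np.float32)
def fit(parts,x0,step):
    # parts: list of (mask, pic, f(x)->points)
    def cost(x):
        c=0
        for m,p,f in parts:
            h=hull(f(x),p); c+=np.abs(h-m).sum()/m.sum()
        return c
    x0=np.array(x0,float)
    s=np.vstack([x0]+[x0+np.eye(len(x0))[i]*step[i] for i in range(len(x0))])
    b=None
    for k in range(3):
        b=minimize(cost,s[0],method="Nelder-Mead",options=dict(initial_simplex=s,xatol=1e-4,fatol=1e-4,maxiter=400))
        s=np.vstack([b.x]+[b.x+np.eye(len(x0))[i]*step[i]*.3*(-1)**k for i in range(len(x0))])
    return b.x,b.fun/len(parts)
def pose2(x,y,yaw,z=0,pitch=0):
    T=np.eye(4);T[:3,:3]=(Ro.from_euler("z",yaw,degrees=True)*Ro.from_euler("y",pitch,degrees=True)).as_matrix();T[:3,3]=x,y,z;return T
def tf(T,X): return X@T[:3,:3].T+T[:3,3]
CAP=box(-60,60,-31,31,42.5,50); BODY=box(-60,60,-31,31,0,42.5)
LID=box(-121,-1,-31,31,0,7.5)
def lidpts(x,y,yaw,th):  # th in rad
    L=Ro.from_euler("y",th).apply(LID)+[.061,0,.0425]
    return tf(pose2(x,y,yaw),L)
def ocase(x,y,yaw): # centre x,y ; z .077 ; slope 32, rises toward +x
    T=pose2(x,y,yaw,.077,-32); T[:3,3]-=T[:3,2]*.025; return T
def move(s_rot,s_pos,tgt_pos,tgt_rot=None):
    d=s_rot.T@(np.array(tgt_pos)-s_pos)/.75
    a=np.zeros(3) if tgt_rot is None else Ro.from_matrix(s_rot.T@tgt_rot).as_rotvec()/np.pi
    return np.round(d,4).tolist(),np.round(a,4).tolist()
E
cat > m1.py <<'E'
from station import r,viewer,spotter
from lib import *
P={n:viewer.capture(n) for n in("top","side")}
mo=[(blob(orange(P[n]),uv),P[n]) for n,uv in(("top",(178,208)),("side",(240,171)))]
print("areas",[m.sum() for m,_ in mo])
x,f=fit([(m,p,lambda x:tf(ocase(*x),CAP)) for m,p in mo],[.57,.245,20],[.02,.02,8]);print("orange",x,f)
ml=[(blob(orange(P[n]),uv),P[n]) for n,uv in(("top",(353,204)),("side",(338,240)))]
print("areas",[m.sum() for m,_ in ml])
def dark(p,uv):
    H=cv2.cvtColor(p["image"],cv2.COLOR_RGB2HSV);m=(H[...,2]<62).astype(np.uint8);return m
for n,uv in(("top",(333,222)),("side",(305,260))):
    sil=[d for d in spotter.silhouettes("lower_case",P[n])]
    for d in sil: print(n,d["uv"],d["score"],d["region"].sum())
# lid lugs/tab widen slightly; fit lid in both views
y,f=fit([(m,p,lambda x:lidpts(*x)) for m,p in ml],[.56,-.29,-38,1.9],[.02,.02,8,.2]);print("lower",y,f)
for n in P:
    im=P[n]["image"][:,:,::-1].copy();im=cv2.resize(im,None,fx=4,fy=4,interpolation=cv2.INTER_CUBIC)
    for X in(tf(ocase(*x),CAP),lidpts(*y),tf(pose2(*y[:3]),BODY)):
        h=cv2.convexHull(np.float32(proj(X,P[n])+.5));cv2.polylines(im,[np.int32(h*4)],True,(255,255,0),1)
    a=(150,140) if n=="top" else (200,140)
    c=im[a[1]*4:(a[1]+150)*4,a[0]*4:(a[0]+230)*4]
    cv2.imwrite(f"pics/fit_{n}.png",c[:, :]); P[n+"c"]=c
c=np.vstack([cv2.resize(P["topc"],(460,300),interpolation=cv2.INTER_AREA),cv2.resize(P["sidec"],(460,300),interpolation=cv2.INTER_AREA)])
cv2.imwrite("pics/fit.png",np.vstack([c]))
E
python3 m1.py
```

```text
areas [np.float32(700.0), np.float32(372.0)]
orange [ 0.57981871  0.25410731 16.862414  ] 0.22429674863815308
areas [np.float32(420.0), np.float32(316.0)]
top [340.8, 212.8] 0.86 1119
top [341.9, 274.2] 0.8 732
top [280.3, 214.2] 0.72 671
side [310.3, 257.5] 0.96 1328
side [259.0, 281.0] 0.61 1421
side [278.7, 234.3] 0.57 963
lower [  0.53340683  -0.25658786 -43.47866655   1.94055504] 0.15811389684677124Traceback (most recent call last):
  File "m1.py", line 16, in <module>
    for n in P:
             ^
RuntimeError: dictionary changed size during iteration
```

```bash
python3 - <<'E'
s=open("m1.py").read().replace("for n in P:","for n in list(P):")
s=s.replace("# lid lugs","""
mb=[]
for (n,uv),(l,_) in zip((("top",(337,214)),("side",(310,258))),ml):
    d=min(spotter.silhouettes("lower_case",P[n]),key=lambda d:np.hypot(*(np.array(d["uv"])-uv)))
    mb.append((d["region"].astype(np.float32),P[n]))
def cost(v):
    c=0
    for (m,p),(l,_) in zip(mb,ml):
        hl=hull(lidpts(*v),p);hb=hull(tf(pose2(*v[:3]),BODY),p)
        c+=np.abs(np.maximum(hl,hb)-m).sum()/m.sum()+np.abs(hl-l).sum()/l.sum()
    return c
from scipy.optimize import minimize
best=None
for v0 in([.54,-.26,-43,1.94],[.55,-.28,-40,1.9]):
    v0=np.array(v0);b=minimize(cost,v0,method="Nelder-Mead",options=dict(initial_simplex=np.vstack([v0]+[v0+np.diag([.015,.015,6,.15])[i] for i in range(4)]),xatol=1e-4,fatol=1e-4))
    print(b.x,b.fun/4)
    if best is None or b.fun<best.fun: best=b
# lid lugs""").replace('x:lidpts(*x)) for m,p in ml],[.56,-.29,-38,1.9],[.02,.02,8,.2]);','x:lidpts(*x)) for m,p in ml],best.x,[.01,.01,4,.1]);').replace("im=P[n]","\n    y=best.x\n    im=P[n]")
open("m1.py","w").write(s)
E
python3 m1.py
```

```text
areas [np.float32(699.0), np.float32(373.0)]
orange [ 0.58048665  0.2545971  16.29370746] 0.22236764430999756
areas [np.float32(420.0), np.float32(317.0)]
top [342.5, 272.0] 0.89 745
top [280.5, 213.6] 0.8 613
top [338.9, 214.8] 0.7 1105
side [277.7, 231.3] 0.9 986
side [308.6, 323.8] 0.71 914
side [310.5, 258.4] 0.67 1347
side [258.1, 280.7] 0.63 1399
[  0.53387241  -0.25565579 -44.45209717   1.94224986] 0.11691293120384216
[  0.53369598  -0.25534311 -44.3956972    1.94579691] 0.11849915981292725
lower [  0.53351844  -0.2555565  -44.34244596   1.94610913] 0.15854410827159882
```

View pics/fit.png

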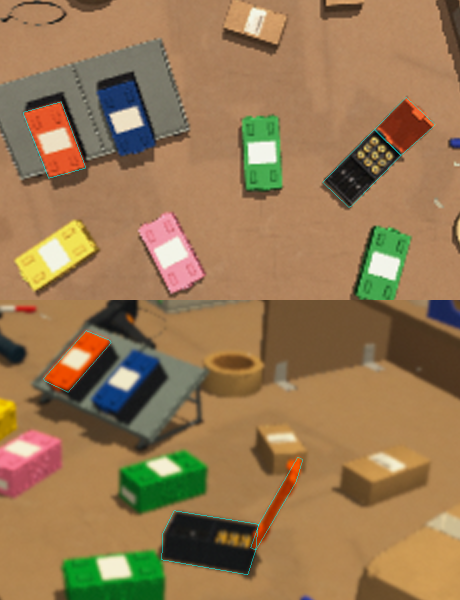

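Overlays fit well: lower case at (0.534, -0.256), yaw -44.4°, lid about 1.94 rad; orange case at (0.580, 0.254), yaw about 16.3°. Next I plan the approach behind the lid.

```bash
cat >> lib.py <<'E'
def down(yaw): # tool y=-case y, x=-case z, z=-case x
    c=Ro.from_euler("z",yaw,degrees=True).as_matrix();return np.column_stack([-c[:,2],-c[:,1],-c[:,0]])
def plan(R,p,R2,p2,n):
    """n calls: equal shifts; turn interpolated equally; prints rows per call"""
    p=np.array(p);p2=np.array(p2);w=Ro.from_matrix(R.T@R2).as_rotvec()
    for i in range(n):
        t=R.T@(p2-p)/(n-i)/.75; a=w/n/np.pi
        print(f'call{i}: tx {t[0]:.4f} ty {t[1]:.4f} tz {t[2]:.4f} ax {a[0]:.4f} ay {a[1]:.4f} az {a[2]:.4f}')
        p=p+R@t*.75;R=R@Ro.from_rotvec(a*np.pi).as_matrix()
L=(.534,-.256,-44.4)
def lc(x,y,z,L=L): return tf(pose2(*L),np.array([x,y,z])/1000)
E
python3 - <<'E'
from lib import *
from station import r
s=r.sense()
R0=np.array([[0,-.2879,-.9577],[0,-.9577,.2879],[-1,0,0.]])
plan(R0,[.18,.599,.242],down(L[2]),lc(145,0,245),6)
E
```

```text
call0: tx -0.0007 ty 0.1743 tz -0.1586 ax 0.0256 ay 0.0000 az 0.0000
call1: tx -0.0007 ty 0.1610 tz -0.1721 ax 0.0256 ay 0.0000 az 0.0000
call2: tx -0.0007 ty 0.1466 tz -0.1845 ax 0.0256 ay 0.0000 az 0.0000
call3: tx -0.0007 ty 0.1313 tz -0.1956 ax 0.0256 ay 0.0000 az 0.0000
call4: tx -0.0007 ty 0.1151 tz -0.2056 ax 0.0256 ay 0.0000 az 0.0000
call5: tx -0.0007 ty 0.0982 tz -0.2141 ax 0.0256 ay 0.0000 az 0.0000
```

Request:
{"op": "play_rows", "data": {
  "commands": [
    {"fingers":1,"tx":-0.0007,"ty":0.1743,"tz":-0.1586,"ax":0.0256,"ay":0,"az":0},
    {"fingers":1,"tx":-0.0007,"ty":0.1743,"tz":-0.1586,"ax":0.0256,"ay":0,"az":0},
    {"fingers":1,"tx":-0.0007,"ty":0.1743,"tz":-0.1586,"ax":0.0256,"ay":0,"az":0},
    {"fingers":1,"tx":-0.0007,"ty":0.1743,"tz":-0.1586,"ax":0.0256,"ay":0,"az":0},
    {"fingers":1,"tx":-0.0007,"ty":0.1743,"tz":-0.1586,"ax":0.0256,"ay":0,"az":0}
  ]
}}

```text
time_s: 2.22
tcp_pos: [0.2571, 0.4342, 0.2424]
ee_rot: [[-0.001, -0.366, -0.93], [-0.002, -0.93, 0.366], [-1.0, 0.002, 0.0]]
wrist_force: [-0.4, -0.4, -0.1]
gripper_width: 0.708
```

Request:
{"op": "play_rows", "data": {
  "commands": [
    {"fingers":1,"tx":-0.0007,"ty":0.161,"tz":-0.1721,"ax":0.0256,"ay":0,"az":0},
    {"fingers":1,"tx":-0.0007,"ty":0.161,"tz":-0.1721,"ax":0.0256,"ay":0,"az":0},
    {"fingers":1,"tx":-0.0007,"ty":0.161,"tz":-0.1721,"ax":0.0256,"ay":0,"az":0},
    {"fingers":1,"tx":-0.0007,"ty":0.161,"tz":-0.1721,"ax":0.0256,"ay":0,"az":0},
    {"fingers":1,"tx":-0.0007,"ty":0.161,"tz":-0.1721,"ax":0.0256,"ay":0,"az":0}
  ]
}}

```text
time_s: 2.63
tcp_pos: [0.333, 0.2755, 0.2429]
ee_rot: [[-0.0, -0.441, -0.898], [-0.001, -0.898, 0.441], [-1.0, 0.001, 0.0]]
wrist_force: [-0.3, -0.3, -0.0]
gripper_width: 0.326
```

Request:
{"op": "play_rows", "data": {
  "commands": [
    {"fingers":1,"tx":-0.0007,"ty":0.1466,"tz":-0.1845,"ax":0.0256,"ay":0,"az":0},
    {"fingers":1,"tx":-0.0007,"ty":0.1466,"tz":-0.1845,"ax":0.0256,"ay":0,"az":0},
    {"fingers":1,"tx":-0.0007,"ty":0.1466,"tz":-0.1845,"ax":0.0256,"ay":0,"az":0},
    {"fingers":1,"tx":-0.0007,"ty":0.1466,"tz":-0.1845,"ax":0.0256,"ay":0,"az":0},
    {"fingers":1,"tx":-0.0007,"ty":0.1466,"tz":-0.1845,"ax":0.0256,"ay":0,"az":0}
  ]
}}

```text
time_s: 3.05
tcp_pos: [0.4099, 0.1168, 0.2434]
ee_rot: [[0.0, -0.512, -0.859], [-0.0, -0.859, 0.512], [-1.0, 0.0, -0.001]]
wrist_force: [-0.3, 0.3, -0.7]
gripper_width: 0.021
```

Request:
{"op": "play_rows", "data": {
  "commands": [
    {"fingers":1,"tx":-0.0007,"ty":0.1313,"tz":-0.1956,"ax":0.0256,"ay":0,"az":0},
    {"fingers":1,"tx":-0.0007,"ty":0.1313,"tz":-0.1956,"ax":0.0256,"ay":0,"az":0},
    {"fingers":1,"tx":-0.0007,"ty":0.1313,"tz":-0.1956,"ax":0.0256,"ay":0,"az":0},
    {"fingers":1,"tx":-0.0007,"ty":0.1313,"tz":-0.1956,"ax":0.0256,"ay":0,"az":0},
    {"fingers":1,"tx":-0.0007,"ty":0.1313,"tz":-0.1956,"ax":0.0256,"ay":0,"az":0}
  ]
}}

```text
time_s: 3.47
tcp_pos: [0.4871, -0.0426, 0.2436]
ee_rot: [[0.001, -0.579, -0.815], [-0.001, -0.815, 0.579], [-1.0, 0.0, -0.001]]
wrist_force: [0.3, -1.1, 0.4]
gripper_width: 0.005
```

Request:
{"op": "play_rows", "data": {
  "commands": [
    {"fingers":1,"tx":-0.0007,"ty":0.1151,"tz":-0.2056,"ax":0.0256,"ay":0,"az":0},
    {"fingers":1,"tx":-0.0007,"ty":0.1151,"tz":-0.2056,"ax":0.0256,"ay":0,"az":0},
    {"fingers":1,"tx":-0.0007,"ty":0.1151,"tz":-0.2056,"ax":0.0256,"ay":0,"az":0},
    {"fingers":1,"tx":-0.0007,"ty":0.1151,"tz":-0.2056,"ax":0.0256,"ay":0,"az":0},
    {"fingers":1,"tx":-0.0007,"ty":0.1151,"tz":-0.2056,"ax":0.0256,"ay":0,"az":0}
  ]
}}

```text
time_s: 3.88
tcp_pos: [0.5636, -0.2022, 0.2432]
ee_rot: [[0.0, -0.642, -0.766], [-0.001, -0.766, 0.642], [-1.0, 0.001, -0.001]]
wrist_force: [0.2, 0.3, 0.2]
gripper_width: 0.007
```

Request:
{"op": "play_rows", "data": {
  "commands": [
    {"fingers":1,"tx":-0.0007,"ty":0.0982,"tz":-0.2141,"ax":0.0256,"ay":0,"az":0},
    {"fingers":1,"tx":-0.0007,"ty":0.0982,"tz":-0.2141,"ax":0.0256,"ay":0,"az":0},
    {"fingers":1,"tx":-0.0007,"ty":0.0982,"tz":-0.2141,"ax":0.0256,"ay":0,"az":0},
    {"fingers":1,"tx":-0.0007,"ty":0.0982,"tz":-0.2141,"ax":0.0256,"ay":0,"az":0},
    {"fingers":1,"tx":-0.0007,"ty":0.0982,"tz":-0.2141,"ax":0.0256,"ay":0,"az":0}
  ]
}}

```text
time_s: 4.3
tcp_pos: [0.6393, -0.3616, 0.2423]
ee_rot: [[-0.001, -0.702, -0.713], [-0.001, -0.713, 0.702], [-1.0, 0.001, 0.0]]
wrist_force: [-0.2, 0.5, -0.9]
gripper_width: 0.005
```

Request:
{"op": "play_rows", "data": {
  "commands": [
    {"fingers":1,"tx":0.05,"ty":0,"tz":0,"ax":0,"ay":0,"az":0},
    {"fingers":1,"tx":0.1,"ty":0,"tz":0,"ax":0,"ay":0,"az":0},
    {"fingers":1,"tx":0.152,"ty":0,"tz":0,"ax":0,"ay":0,"az":0},
    {"fingers":1,"tx":0.152,"ty":0,"tz":0.02,"ax":0,"ay":0,"az":0},
    {"fingers":1,"tx":0.152,"ty":0,"tz":0.04,"ax":0,"ay":0,"az":0}
  ]
}}

```text
time_s: 4.72
tcp_pos: [0.6145, -0.335, 0.1247]
ee_rot: [[-0.009, -0.699, -0.715], [0.003, -0.715, 0.699], [-1.0, 0.004, 0.009]]
wrist_force: [-0.1, -1.1, 0.5]
gripper_width: 0.005
```

Request:
{"op": "play_rows", "data": {
  "commands": [
    {"fingers":1,"tx":0,"ty":0,"tz":0.015,"ax":0,"ay":0,"az":0},
    {"fingers":1,"tx":0,"ty":0,"tz":0.03,"ax":0,"ay":0,"az":0},
    {"fingers":1,"tx":0,"ty":0,"tz":0.04,"ax":0,"ay":0,"az":0}
  ]
}}

```text
time_s: 4.97
tcp_pos: [0.5949, -0.3144, 0.131]
ee_rot: [[-0.0, -0.698, -0.716], [-0.0, -0.716, 0.698], [-1.0, 0.0, -0.0]]
wrist_force: [-1.4, -1.2, 0.5]
gripper_width: 0.006
```

Request:
{"op": "play_rows", "data": {
  "commands": [
    {"fingers":1,"tx":0,"ty":0,"tz":0.0173,"ax":0,"ay":0,"az":0},
    {"fingers":1,"tx":0.0007,"ty":0,"tz":0.0337,"ax":0,"ay":0,"az":0},
    {"fingers":1,"tx":0.0075,"ty":0,"tz":0.0571,"ax":0,"ay":0,"az":0},
    {"fingers":1,"tx":0.02,"ty":0,"tz":0.0777,"ax":0,"ay":0,"az":0},
    {"fingers":1,"tx":0.0376,"ty":0,"tz":0.0945,"ax":0,"ay":0,"az":0}
  ]
}}

```text
time_s: 5.38
tcp_pos: [0.5449, -0.265, 0.1036]
ee_rot: [[0.004, -0.699, -0.715], [-0.001, -0.715, 0.699], [-1.0, -0.002, -0.003]]
wrist_force: [-0.4, -0.4, -0.0]
gripper_width: 0.005
```

Request:
{"op": "play_rows", "data": {
  "commands": [
    {"fingers":1,"tx":0.0215,"ty":0,"tz":0.0117,"ax":0,"ay":0,"az":0},
    {"fingers":1,"tx":0.034,"ty":0,"tz":0.0161,"ax":0,"ay":0,"az":0},
    {"fingers":1,"tx":0.04,"ty":0,"tz":0.0175,"ax":0,"ay":0,"az":0},
    {"fingers":1,"tx":0.043,"ty":0,"tz":0.0175,"ax":0,"ay":0,"az":0},
    {"fingers":1,"tx":0.045,"ty":0,"tz":0.0175,"ax":0,"ay":0,"az":0}
  ]
}}

```text
time_s: 5.8
tcp_pos: [0.5351, -0.2568, 0.0693]
ee_rot: [[-0.001, -0.699, -0.715], [0.0, -0.715, 0.699], [-1.0, 0.001, 0.001]]
wrist_force: [-3.5, 5.6, 10.4]
gripper_width: 0.005
```

Request:
{"op": "play_rows", "data": {
  "commands": [
    {"fingers":1,"tx":0.0,"ty":0,"tz":0,"ax":0,"ay":0,"az":0},
    {"fingers":-1,"tx":-0.05,"ty":0,"tz":0,"ax":0,"ay":0,"az":0},
    {"fingers":-1,"tx":-0.1,"ty":0,"tz":0,"ax":0,"ay":0,"az":0},
    {"fingers":-1,"tx":-0.15,"ty":0,"tz":0,"ax":0,"ay":0,"az":0},
    {"fingers":-1,"tx":-0.2,"ty":0,"tz":0,"ax":0,"ay":0,"az":0}
  ]
}}

```text
time_s: 6.22
tcp_pos: [0.5353, -0.2576, 0.2212]
ee_rot: [[0.002, -0.7, -0.715], [-0.001, -0.715, 0.7], [-1.0, -0.001, -0.002]]
wrist_force: [0.2, -0.9, -0.9]
gripper_width: 0.228
```

Request:
{"op": "play_rows", "data": {
  "commands": [
    {"fingers":-1,"tx":-0.05,"ty":0,"tz":0,"ax":0,"ay":0,"az":0},
    {"fingers":-1,"tx":-0.05,"ty":0,"tz":0,"ax":0,"ay":0,"az":0},
    {"fingers":-1,"tx":-0.05,"ty":0,"tz":0,"ax":0,"ay":0,"az":0},
    {"fingers":-1,"tx":-0.05,"ty":0,"tz":0,"ax":0,"ay":0,"az":0}
  ]
}}

```text
time_s: 6.55
tcp_pos: [0.5348, -0.2571, 0.2562]
ee_rot: [[0.001, -0.7, -0.714], [0.0, -0.714, 0.7], [-1.0, -0.001, -0.0]]
wrist_force: [-0.4, -0.5, -0.7]
gripper_width: 0.527
```

```bash
python3 - <<'E'
from station import r,viewer
from lib import *
s=r.sense();w=viewer.capture("wrist");d=viewer.capture("side")
w=wristcam(w,s);print(np.round(w["mount"],4).tolist(),[w[k] for k in("fx","fy","cx","cy")],s["tcp_pos"])
pickle.dump((w,d),open("w1.pkl","wb"))
a=cv2.resize(w["image"],(520,390)); b=cv2.resize(d["image"][210:310,240:390],(585,390),interpolation=cv2.INTER_CUBIC)
cv2.imwrite("pics/w1.png",cv2.resize(np.hstack([a,b]),(800,282))[:,:,::-1])
E
```

```text
[[0.0005, -0.2994, 0.9541, -0.1439], [1.0, 0.0012, -0.0001, 0.0013], [-0.0011, 0.9541, 0.2994, -0.0828], [0.0, 0.0, 0.0, 1.0]] [290.0311674154525, 290.0311674154525, 282.5587795925508, 205.9317669337964] [ 0.53480489 -0.25707659  0.25622315]
```

View pics/w1.png

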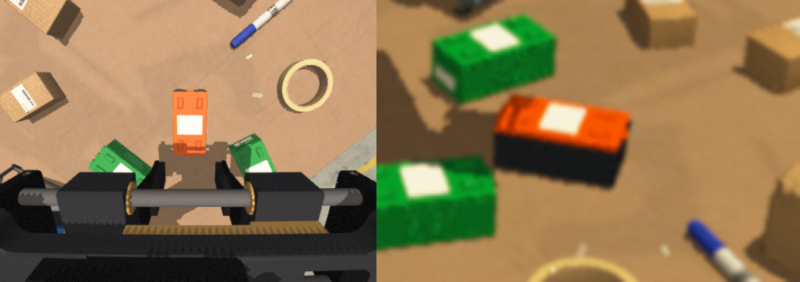

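Lid is shut: the wrist view shows the orange lid flush at about (190,122) of the shown picture, and the side crop shows the closed box. Next I refine the lower case's pose from these pictures.

```bash
cat >> lib.py <<'E'
TAB=box(-63,-60,-10,10,34,50)
LUG=[box(a-9,a+9,b-4,b+4,50,55) for a in(-40,40) for b in(-17,17)]
def mask_w(p,uv,smin=140):
    H=cv2.cvtColor(p["image"],cv2.COLOR_RGB2HSV)
    m=((H[...,0]<=14)&(H[...,1]>smin)&(H[...,2]>90)).astype(np.uint8);return blob(m,uv)
def ufit(views,T,x0,step,tab=True):
    def ren(x,p): 
        t=T(x);h=hull(tf(t,CAP),p)
        for q in ([TAB] if tab else [])+LUG: h=np.maximum(h,hull(tf(t,q),p))
        return h
    def cost(x): return sum(np.abs(ren(x,p)-m).sum()/m.sum() for m,p in views)
    x0=np.array(x0,float)
    for k in(1,-.4):
        b=minimize(cost,x0,method="Nelder-Mead",options=dict(initial_simplex=np.vstack([x0]+[x0+k*np.eye(len(x0))[i]*step[i] for i in range(len(x0))]),xatol=1e-4,fatol=1e-4,maxiter=150));x0=b.x
    return b.x,b.fun/len(views)
def overlay(p,X,crop,sc,name):
    im=cv2.resize(p["image"][:,:,::-1],None,fx=sc,fy=sc,interpolation=cv2.INTER_CUBIC)
    for q in X:
        h=cv2.convexHull(np.float32(proj(q,p)+.5));cv2.polylines(im,[np.int32(h*sc)],True,(255,255,0),1)
    a=[v*sc for v in crop];cv2.imwrite(name,im[a[1]:a[3],a[0]:a[2]])
E
python3 - <<'E'
from lib import *
w,d=pickle.load(open("w1.pkl","rb"))
for k in (100,140,170):
    print(k,mask_w(w,(283,182),k).sum())
mw=mask_w(w,(283,182));md=mask_w(d,(320,250),170);print(md.sum())
T=lambda x:pose2(*x)
for nm,v in(("wrist",[(mw,w)]),("side",[(md,d)]),("both",[(mw,w),(md,d)])):
    x,f=ufit(v,T,L,[.006,.006,3]);print(nm,x,f)
    if nm=="wrist":xw=x
ys,xs=np.nonzero(mw);print(xs.min(),xs.max(),ys.min(),ys.max())
overlay(w,[tf(T(xw),q) for q in[CAP,TAB]+LUG],(230,120,340,250),5,"pics/o1.png")
E
```

```text
100 123066.0
140 4873.0
170 4782.0
542.0
wrist [  0.53461458  -0.25697636 -45.1801496 ] 0.023535296320915222
side [  0.53559969  -0.25529923 -45.13628279] 0.34767067432403564
both [  0.53490609  -0.25663644 -45.19434551] 0.19262012839317322
256 308 132 233
```

View pics/o1.png

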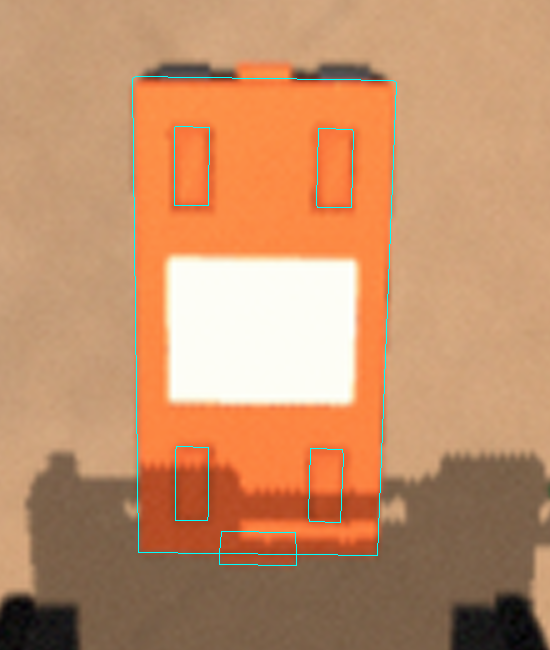

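```bash
python3 - <<'E'
from lib import *
from station import r
s=r.sense()
T=ocase(.580,.2545,16.3);C=T[:3,:3];R2=np.column_stack([-C[:,2],-C[:,1],-C[:,0]])
c=tf(T,np.array([0,0,.025]));p2=c+C[:,2]*.17;print(p2)
plan(s["ee_rot"],s["tcp_pos"],R2,p2,3)
E
```

```text
[0.49353472 0.22921578 0.22116818]
call0: tx 0.0151 ty -0.1418 tz 0.1641 ax -0.1094 ay 0.0539 az -0.0313
call1: tx 0.0082 ty -0.1881 tz 0.1086 ax -0.1094 ay 0.0539 az -0.0313
call2: tx 0.0154 ty -0.2129 tz 0.0409 ax -0.1094 ay 0.0539 az -0.0313
```

Request:
{"op": "play_rows", "data": {
  "commands": [
    {"fingers":-1,"tx":0.0151,"ty":-0.1418,"tz":0.1641,"ax":-0.1094,"ay":0.0539,"az":-0.0313},
    {"fingers":-1,"tx":0.0151,"ty":-0.1418,"tz":0.1641,"ax":-0.1094,"ay":0.0539,"az":-0.0313},
    {"fingers":-1,"tx":0.0151,"ty":-0.1418,"tz":0.1641,"ax":-0.1094,"ay":0.0539,"az":-0.0313},
    {"fingers":-1,"tx":0.0151,"ty":-0.1418,"tz":0.1641,"ax":-0.1094,"ay":0.0539,"az":-0.0313},
    {"fingers":-1,"tx":0.0151,"ty":-0.1418,"tz":0.1641,"ax":-0.1094,"ay":0.0539,"az":-0.0313}
  ]
}}

```text
time_s: 7.07
tcp_pos: [0.5188, -0.0905, 0.2431]
ee_rot: [[0.19, -0.404, -0.895], [-0.013, -0.912, 0.409], [-0.982, -0.066, -0.179]]
wrist_force: [-1.0, 0.6, -0.6]
gripper_width: 0.966
```

Request:
{"op": "play_rows", "data": {
  "commands": [
    {"fingers":-1,"tx":0.0082,"ty":-0.1881,"tz":0.1086,"ax":-0.1094,"ay":0.0539,"az":-0.0313},
    {"fingers":-1,"tx":0.0082,"ty":-0.1881,"tz":0.1086,"ax":-0.1094,"ay":0.0539,"az":-0.0313},
    {"fingers":-1,"tx":0.0082,"ty":-0.1881,"tz":0.1086,"ax":-0.1094,"ay":0.0539,"az":-0.0313},
    {"fingers":-1,"tx":0.0082,"ty":-0.1881,"tz":0.1086,"ax":-0.1094,"ay":0.0539,"az":-0.0313},
    {"fingers":-1,"tx":0.0082,"ty":-0.1881,"tz":0.1086,"ax":-0.1094,"ay":0.0539,"az":-0.0313}
  ]
}}

```text
time_s: 7.48
tcp_pos: [0.506, 0.0709, 0.2318]
ee_rot: [[0.371, -0.057, -0.927], [0.038, -0.996, 0.076], [-0.928, -0.064, -0.367]]
wrist_force: [0.1, -0.4, -0.5]
gripper_width: 1.001
```

Request:
{"op": "play_rows", "data": {
  "commands": [
    {"fingers":-1,"tx":0.0154,"ty":-0.2129,"tz":0.0409,"ax":-0.1094,"ay":0.0539,"az":-0.0313},
    {"fingers":-1,"tx":0.0154,"ty":-0.2129,"tz":0.0409,"ax":-0.1094,"ay":0.0539,"az":-0.0313},
    {"fingers":-1,"tx":0.0154,"ty":-0.2129,"tz":0.0409,"ax":-0.1094,"ay":0.0539,"az":-0.0313},
    {"fingers":-1,"tx":0.0154,"ty":-0.2129,"tz":0.0409,"ax":-0.1094,"ay":0.0539,"az":-0.0313},
    {"fingers":-1,"tx":0.0154,"ty":-0.2129,"tz":0.0409,"ax":-0.1094,"ay":0.0539,"az":-0.0313}
  ]
}}

```text
time_s: 7.9
tcp_pos: [0.4928, 0.2288, 0.2204]
ee_rot: [[0.509, 0.281, -0.813], [0.146, -0.96, -0.24], [-0.848, 0.003, -0.53]]
wrist_force: [1.0, 1.0, 1.5]
gripper_width: 0.999
```

Request:
{"op": "play_rows", "data": {
  "commands": [
    {"fingers":-1,"tx":0,"ty":0,"tz":0,"ax":0,"ay":0,"az":0},
    {"fingers":-1,"tx":0,"ty":0,"tz":0,"ax":0,"ay":0,"az":0}
  ]
}}

```text
time_s: 8.07
tcp_pos: [0.4938, 0.2286, 0.2202]
ee_rot: [[0.509, 0.281, -0.814], [0.145, -0.96, -0.241], [-0.849, 0.004, -0.529]]
wrist_force: [-0.1, -1.1, -0.3]
gripper_width: 1.003
```

```bash
python3 - <<'E'
from station import r,viewer
from lib import *
s=r.sense();w=wristcam(viewer.capture("wrist"),s);pickle.dump((w,s),open("w2.pkl","wb"))
uv=proj(np.array([[.58,.2545,.077]]),w)[0];print(uv,s["tcp_pos"])
m=mask_w(w,uv);print(m.sum())
x,f=ufit([(m,w)],lambda x:ocase(*x),[.58,.2545,16.3],[.006,.006,3],tab=False);print(x,f)
def T5(x):
    T=pose2(x[0],x[1],x[2],.077+x[3],x[4]); T[:3,3]-=T[:3,2]*.025; return T
x5,f=ufit([(m,w)],T5,[*x,0,-32],[.004,.004,2,.004,2],tab=False);print(x5,f)
overlay(w,[tf(ocase(*x),q) for q in[CAP]+LUG],(210,100,350,260),4,"pics/o2.png")
E
```

```text
[280.99519032 191.59554818] [0.49376292 0.22864648 0.22024775]
6843.0
[ 0.58010234  0.25619975 16.87512063] 0.021801475435495377
[ 5.80204705e-01  2.56192494e-01  1.69891886e+01 -7.14497112e-04
 -3.01430818e+01] 0.01906144991517067
```

View pics/o2.png

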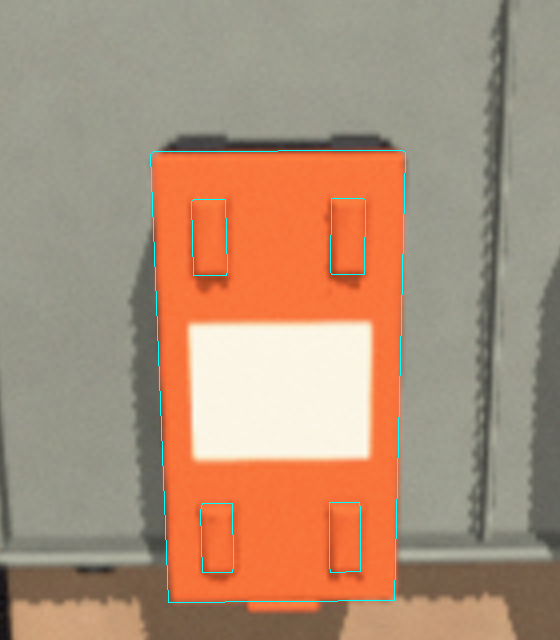

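```bash
python3 - <<'E'
from lib import *
from station import r
s=r.sense()
T=ocase(.5801,.2562,16.9);C=T[:3,:3];R2=np.column_stack([-C[:,2],-C[:,1],-C[:,0]])
c=tf(T,np.array([0,0,.028]))
print(move(s["ee_rot"],s["tcp_pos"],c+C[:,2]*.09,R2))
plan(R2,c+C[:,2]*.09,R2,c,1)
E
```

```text
([0.1025, -0.0032, -0.0007], [-0.0026, 0.0001, -0.0027])
call0: tx 0.1200 ty 0.0000 tz 0.0000 ax 0.0000 ay 0.0000 az 0.0000
```

Request:
{"op": "play_rows", "data": {
  "commands": [
    {"fingers":-1,"tx":0.05,"ty":-0.0032,"tz":-0.0007,"ax":-0.0026,"ay":0,"az":-0.0027},
    {"fingers":-1,"tx":0.1025,"ty":-0.0032,"tz":-0.0007,"ax":-0.0026,"ay":0,"az":-0.0027},
    {"fingers":-1,"tx":0.1025,"ty":-0.0032,"tz":-0.0007,"ax":-0.0026,"ay":0,"az":-0.0027}
  ]
}}

```text
time_s: 8.37
tcp_pos: [0.536, 0.2503, 0.1823]
ee_rot: [[0.481, 0.279, -0.831], [0.123, -0.96, -0.251], [-0.868, 0.018, -0.496]]
wrist_force: [0.1, 0.7, 0.4]
gripper_width: 0.997
```

Request:
{"op": "play_rows", "data": {
  "commands": [
    {"fingers":-1,"tx":0.04,"ty":0,"tz":0,"ax":0,"ay":0,"az":0},
    {"fingers":-1,"tx":0.08,"ty":0,"tz":0,"ax":0,"ay":0,"az":0},
    {"fingers":-1,"tx":0.1,"ty":0,"tz":0,"ax":0,"ay":0,"az":0},
    {"fingers":-1,"tx":0.12,"ty":0,"tz":0,"ax":0,"ay":0,"az":0},
    {"fingers":-1,"tx":0.12,"ty":0,"tz":0,"ax":0,"ay":0,"az":0}
  ]
}}

```text
time_s: 8.78
tcp_pos: [0.5799, 0.277, 0.1301]
ee_rot: [[0.465, 0.259, -0.847], [0.07, -0.964, -0.256], [-0.882, 0.06, -0.467]]
wrist_force: [0.2, 0.1, 1.4]
gripper_width: 1.0
```

```bash
python3 - <<'E'
from lib import *
from station import r
s=r.sense();print(s["time_s"],s["tcp_pos"],s["wrist_force"])
T=ocase(.5801,.2562,16.9);C=T[:3,:3];R2=np.column_stack([-C[:,2],-C[:,1],-C[:,0]])
print(move(s["ee_rot"],s["tcp_pos"],tf(T,np.array([0,0,.028])),R2))
E
```

```text
8.7833 [0.5799048  0.27703861 0.13005992] [0.24377371 0.05111247 1.42645892]
([0.0566, 0.0229, 0.0402], [0.0004, 0.0233, -0.0217])
```

Request:
{"op": "play_rows", "data": {
  "commands": [
    {"fingers":-1,"tx":0,"ty":0,"tz":0,"ax":0,"ay":0,"az":0}
  ]
}}

```text
time_s: 8.87
tcp_pos: [0.5791, 0.2765, 0.1302]
ee_rot: [[0.464, 0.258, -0.847], [0.071, -0.964, -0.255], [-0.883, 0.058, -0.466]]
wrist_force: [0.2, -0.2, 0.6]
gripper_width: 0.997
```

```bash
python3 - <<'E'
from lib import *
from station import r
s=r.sense();print(s["time_s"],s["tcp_pos"],s["joints"].round(1),s["joint_velocities"].round(1))
T=ocase(.5801,.2562,16.9);C=T[:3,:3];R2=np.column_stack([-C[:,2],-C[:,1],-C[:,0]])
print(move(s["ee_rot"],s["tcp_pos"],tf(T,np.array([0,0,.028])),R2))
E
```

```text
8.8667 [0.57914336 0.27651758 0.13024523] [ 28.6  19.3 -44.8  94.   -9.2 -14.7] [ 0.5 -0.8 -0.8 -2.2  0.4  1. ]
([0.0574, 0.0226, 0.0392], [-0.0, 0.0236, -0.0213])
```

The wrist hit its J5 limit, so I can't match the 32° tilt. The grip can turn freely about the jaw axis, so I'll back off and grasp with the tool only about 10° off vertical.

```bash
cat >> lib.py <<'E'
def trot(yaw,pitch):
    C=pose2(0,0,yaw,0,pitch)[:3,:3];return np.column_stack([-C[:,2],-C[:,1],-C[:,0]])
E
python3 - <<'E'
from lib import *
from station import r
s=r.sense()
T=ocase(.5801,.2562,16.9);g=tf(T,np.array([0,0,.031]));print(g)
R2=trot(16.9,-10);up=-R2[:,0]
plan(s["ee_rot"],s["tcp_pos"],R2,g+up*.15,2)
E
```

```text
[0.5770578  0.25527571 0.08208829]
call0: tx -0.0683 ty 0.0177 tz -0.0108 ax -0.0021 ay -0.0493 az -0.0105
call1: tx -0.0697 ty 0.0155 tz 0.0001 ax -0.0021 ay -0.0493 az -0.0105
```

Request:
{"op": "play_rows", "data": {
  "commands": [
    {"fingers":-1,"tx":-0.0683,"ty":0.0177,"tz":-0.0108,"ax":-0.0021,"ay":-0.0493,"az":-0.0105},
    {"fingers":-1,"tx":-0.0683,"ty":0.0177,"tz":-0.0108,"ax":-0.0021,"ay":-0.0493,"az":-0.0105},
    {"fingers":-1,"tx":-0.0683,"ty":0.0177,"tz":-0.0108,"ax":-0.0021,"ay":-0.0493,"az":-0.0105},
    {"fingers":-1,"tx":-0.0683,"ty":0.0177,"tz":-0.0108,"ax":-0.0021,"ay":-0.0493,"az":-0.0105},
    {"fingers":-1,"tx":-0.0683,"ty":0.0177,"tz":-0.0108,"ax":-0.0021,"ay":-0.0493,"az":-0.0105}
  ]
}}

```text
time_s: 9.28
tcp_pos: [0.5944, 0.253, 0.1851]
ee_rot: [[0.437, 0.233, -0.869], [0.024, -0.969, -0.247], [-0.899, 0.087, -0.429]]
wrist_force: [1.2, -0.6, 0.7]
gripper_width: 0.997
```

```bash
python3 - <<'E'
from lib import *
from station import r
s=r.sense();print(s["tcp_pos"],s["joints"].round(1))
T=ocase(.5801,.2562,16.9);g=tf(T,np.array([0,0,.031]))
R2=trot(16.9,-10);up=-R2[:,0]
plan(s["ee_rot"],s["tcp_pos"],R2,g+up*.15,1)
E
```

```text
[0.59437881 0.25298501 0.18509378] [ 40.9  17.  -33.2  40.9 -24.1  28.3]
call0: tx -0.0784 ty -0.0011 tz 0.0251 ax -0.0095 ay -0.0852 az -0.0323
```

Request:
{"op": "play_rows", "data": {
  "commands": [
    {"fingers":-1,"tx":-0.0784,"ty":-0.0011,"tz":0.0251,"ax":-0.0095,"ay":-0.0852,"az":-0.0323},
    {"fingers":-1,"tx":-0.0784,"ty":-0.0011,"tz":0.0251,"ax":-0.0095,"ay":-0.0852,"az":-0.0323},
    {"fingers":-1,"tx":-0.0784,"ty":-0.0011,"tz":0.0251,"ax":-0.0095,"ay":-0.0852,"az":-0.0323},
    {"fingers":-1,"tx":-0.0784,"ty":-0.0011,"tz":0.0251,"ax":-0.0095,"ay":-0.0852,"az":-0.0323},
    {"fingers":-1,"tx":-0.0784,"ty":-0.0011,"tz":0.0251,"ax":-0.0095,"ay":-0.0852,"az":-0.0323}
  ]
}}

```text
time_s: 9.7
tcp_pos: [0.5545, 0.2505, 0.2323]
ee_rot: [[0.172, 0.291, -0.941], [0.056, -0.957, -0.286], [-0.984, -0.004, -0.181]]
wrist_force: [1.3, 0.3, 0.5]
gripper_width: 0.996
```

```bash
python3 - <<'E'
from lib import *
from station import r
s=r.sense();print(s["tcp_pos"],s["joints"].round(1))
T=ocase(.5801,.2562,16.9);g=tf(T,np.array([0,0,.031]))
R2=trot(16.9,-10);up=-R2[:,0]
plan(s["ee_rot"],s["tcp_pos"],R2,g+up*.15,1)
E
```

```text
[0.55454231 0.25051113 0.23232815] [ 41.5  16.  -12.5   5.2 -52.1  62.6]
call0: tx 0.0025 ty 0.0027 tz 0.0047 ax 0.0000 ay -0.0022 az 0.0013
```

Request:
{"op": "play_rows", "data": {
  "commands": [
    {"fingers":-1,"tx":0.0425,"ty":0.0027,"tz":0.0047,"ax":0,"ay":-0.0022,"az":0.0013},
    {"fingers":-1,"tx":0.0825,"ty":0.0027,"tz":0.0047,"ax":0,"ay":-0.0022,"az":0.0013},
    {"fingers":-1,"tx":0.1025,"ty":0.0027,"tz":0.0047,"ax":0,"ay":-0.0022,"az":0.0013},
    {"fingers":-1,"tx":0.1025,"ty":0.0027,"tz":0.0047,"ax":0,"ay":-0.0022,"az":0.0013}
  ]
}}

```text
time_s: 10.03
tcp_pos: [0.5602, 0.2466, 0.1475]
ee_rot: [[0.155, 0.289, -0.944], [0.037, -0.957, -0.287], [-0.987, 0.01, -0.159]]
wrist_force: [0.0, -0.3, -1.1]
gripper_width: 0.996
```

```bash
python3 - <<'E'
from lib import *
from station import r
s=r.sense();print(s["tcp_pos"],s["joints"].round(1))
T=ocase(.5801,.2562,16.9);g=tf(T,np.array([0,0,.031]))
R2=trot(16.9,-10)
plan(s["ee_rot"],s["tcp_pos"],R2,g,1)
E
```

```text
[0.56020106 0.24656188 0.14745534] [ 40.9  21.6 -17.9   6.3 -42.5  61.7]
call0: tx 0.0900 ty -0.0055 tz -0.0107 ax 0.0001 ay 0.0046 az -0.0032
```

Request:
{"op": "play_rows", "data": {
  "commands": [
    {"fingers":-1,"tx":0.02,"ty":-0.0055,"tz":-0.0107,"ax":0,"ay":0.0046,"az":-0.0032},
    {"fingers":-1,"tx":0.045,"ty":-0.0055,"tz":-0.0107,"ax":0,"ay":0.0046,"az":-0.0032},
    {"fingers":-1,"tx":0.07,"ty":-0.0055,"tz":-0.0107,"ax":0,"ay":0.0046,"az":-0.0032},
    {"fingers":-1,"tx":0.09,"ty":-0.0055,"tz":-0.0107,"ax":0,"ay":0.0046,"az":-0.0032},
    {"fingers":-1,"tx":0.09,"ty":-0.0055,"tz":-0.0107,"ax":0,"ay":0.0046,"az":-0.0032}
  ]
}}

```text
time_s: 10.45
tcp_pos: [0.5789, 0.2568, 0.0851]
ee_rot: [[0.17, 0.292, -0.941], [0.053, -0.956, -0.287], [-0.984, -0.001, -0.178]]
wrist_force: [-1.2, -0.0, 0.3]
gripper_width: 1.0
```

```bash
python3 - <<'E'
from lib import *
from station import r
s=r.sense();print(s["tcp_pos"],s["joints"].round(1))
T=ocase(.5801,.2562,16.9);g=tf(T,np.array([0,0,.031]))
R2=trot(16.9,-10)
plan(s["ee_rot"],s["tcp_pos"],R2,g,1)
E
```

```text
[0.57890563 0.25684475 0.08514377] [ 40.3  27.2 -19.8   7.2 -33.7  61. ]
call0: tx 0.0035 ty 0.0013 tz 0.0036 ax 0.0004 ay -0.0015 az 0.0005
```

Request:
{"op": "play_rows", "data": {
  "commands": [
    {"fingers":-1,"tx":0.0035,"ty":0.0013,"tz":0.003,"ax":0,"ay":0,"az":0},
    {"fingers":1,"tx":0.0035,"ty":0.0013,"tz":0.003,"ax":0,"ay":0,"az":0},
    {"fingers":1,"tx":0.0035,"ty":0.0013,"tz":0.003,"ax":0,"ay":0,"az":0},
    {"fingers":1,"tx":0.0035,"ty":0.0013,"tz":0.003,"ax":0,"ay":0,"az":0},
    {"fingers":1,"tx":0.0035,"ty":0.0013,"tz":0.003,"ax":0,"ay":0,"az":0}
  ]
}}

```text
time_s: 10.87
tcp_pos: [0.5797, 0.2573, 0.0862]
ee_rot: [[0.176, 0.293, -0.94], [0.058, -0.956, -0.287], [-0.983, -0.004, -0.185]]
wrist_force: [0.6, -0.3, 1.1]
gripper_width: 0.786
```

Request:
{"op": "play_rows", "data": {
  "commands": [
    {"fingers":1,"tx":0,"ty":0,"tz":0,"ax":0,"ay":0,"az":0},
    {"fingers":1,"tx":0,"ty":0,"tz":0,"ax":0,"ay":0,"az":0},
    {"fingers":1,"tx":0,"ty":0,"tz":0,"ax":0,"ay":0,"az":0}
  ]
}}

```text
time_s: 11.12
tcp_pos: [0.5797, 0.257, 0.0859]
ee_rot: [[0.175, 0.293, -0.94], [0.057, -0.956, -0.287], [-0.983, -0.003, -0.185]]
wrist_force: [-1.0, -2.5, 4.5]
gripper_width: 0.709
```

```bash
python3 - <<'E'
from lib import *
from station import r
s=r.sense();print(s["tcp_pos"],s["joints"].round(1))
T=ocase(.5801,.2562,16.9);n=T[:3,2]
R=s["ee_rot"];print("normal in tool",R.T@n, "up", R.T@[0,0,1])
E
```

```text
[0.57969044 0.25697299 0.08591225] [ 40.3  27.1 -20.    7.3 -33.3  61. ]
normal in tool [-0.93126815 -0.00426623  0.36430953] up [-0.98281709 -0.00348821 -0.18454921]
```

Request:
{"op": "play_rows", "data": {
  "commands": [
    {"fingers":1,"tx":-0.02,"ty":0,"tz":-0.003,"ax":0,"ay":0,"az":0},
    {"fingers":1,"tx":-0.045,"ty":0,"tz":-0.008,"ax":0,"ay":0,"az":0},
    {"fingers":1,"tx":-0.08,"ty":-0.001,"tz":-0.015,"ax":0,"ay":0,"az":0},
    {"fingers":1,"tx":-0.12,"ty":-0.001,"tz":-0.022,"ax":0,"ay":0,"az":0},
    {"fingers":1,"tx":-0.16,"ty":-0.001,"tz":-0.03,"ax":0,"ay":0,"az":0}
  ]
}}

```text
time_s: 11.53
tcp_pos: [0.5778, 0.2565, 0.206]
ee_rot: [[0.17, 0.293, -0.941], [0.055, -0.956, -0.287], [-0.984, -0.003, -0.178]]
wrist_force: [0.8, 1.3, -3.0]
gripper_width: 0.712
```

Request:
{"op": "play_rows", "data": {
  "commands": [
    {"fingers":1,"tx":-0.04,"ty":0,"tz":-0.007,"ax":0,"ay":0,"az":0},
    {"fingers":1,"tx":-0.08,"ty":0,"tz":-0.015,"ax":0,"ay":0,"az":0},
    {"fingers":1,"tx":-0.08,"ty":0,"tz":-0.015,"ax":0,"ay":0,"az":0}
  ]
}}

```text
time_s: 11.78
tcp_pos: [0.5819, 0.2586, 0.2751]
ee_rot: [[0.185, 0.294, -0.938], [0.063, -0.956, -0.287], [-0.981, -0.006, -0.195]]
wrist_force: [1.2, 1.3, -1.8]
gripper_width: 0.713
```

```bash
python3 - <<'E'
from station import r,viewer
from lib import *
s=r.sense();w=wristcam(viewer.capture("wrist"),s);pickle.dump((w,s),open("w3.pkl","wb"))
print(s["tcp_pos"],s["joints"].round(1),s["wrist_force"],s["gripper_width"])
cv2.imwrite("pics/w3.png",w["image"][:,:,::-1])
E
```

```text
[0.58192498 0.25862414 0.27509411] [ 40.4  16.7  -5.2   4.8 -57.7  64.5] [ 1.15707249  1.33236745 -1.78748689] 0.7133394401265237
```

View pics/w3.png

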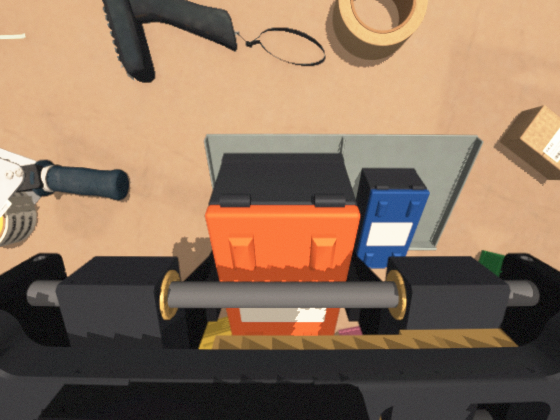

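The orange case is held square: its rear top edge is at row about 205 (columns 208–357) and the rear bottom edge at row about 155. The blue case is still in its bay at (390,215). Next I check the in-hand pose against the one predicted from the grasp.

```bash
python3 - <<'E'
from lib import *
w,s=pickle.load(open("w3.pkl","rb"))
Tg=np.eye(4);Tg[:3,:3]=np.column_stack([[.175,.057,-.983],[.293,-.956,-.003],[-.940,-.287,-.185]]);Tg[:3,3]=[.5797,.257,.0859]
H=np.linalg.inv(Tg)@ocase(.5801,.2562,16.9);print(H.round(4))
T=np.eye(4);T[:3,:3]=s["ee_rot"];T[:3,3]=s["tcp_pos"]
np.save("H0.npy",H)
F=np.array([[60,-31,50],[60,31,50],[60,-31,0],[60,31,0]])/1000
print(proj(tf(T@H,F),w).round(1))
lug=[box(a-10,a+10,b-5,b+5,50,50.01) for a in(40,) for b in(-17,17)]
overlay(w,[tf(T@H,q) for q in[CAP,BODY]+lug],(195,140,375,280),4,"pics/o3.png")
E
```

```text
[[-3.6390e-01  3.4000e-03 -9.3140e-01  3.2100e-02]
 [-1.0000e-04 -1.0001e+00 -3.9000e-03  1.0000e-03]
 [-9.3100e-01 -1.8000e-03  3.6480e-01 -7.6000e-03]
 [ 0.0000e+00  0.0000e+00  0.0000e+00  1.0000e+00]]
[[361.8 212.9]
 [203.9 212.2]
 [342.  151.7]
 [224.4 151.3]]
```

View pics/o3.png

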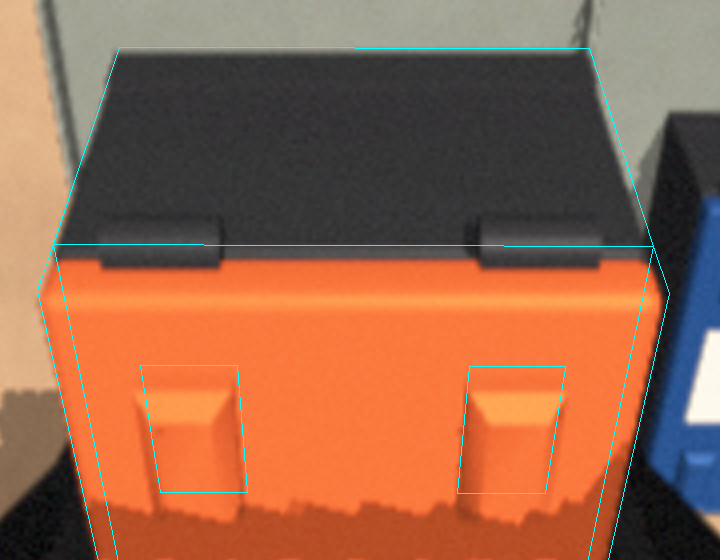

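```bash
cat > hand.py <<'E'
from lib import *
from scipy.optimize import least_squares
w,s=pickle.load(open("w3.pkl","rb"));H0=np.load("H0.npy")
T=np.eye(4);T[:3,:3]=s["ee_rot"];T[:3,3]=s["tcp_pos"]
X=np.array([[60,31,0],[60,-31,0],[60,31,42.5],[60,-31,42.5],[50,22,53],[50,12,53],[50,-12,53],[50,-22,53],[48,20,55],[48,14,55],[48,-14,55],[48,-20,55]])/1000
U=np.array([[114,53],[589,53],[61,259],[648,259],[137,391],[235,391],[466,391],[565,391],[154,421],[214,421],[487,421],[547,421]])/4+[195,140]-.5
# tool-frame case pose: case z in tool x-z plane; params x,y,z(tool, mm of case centre), pitch deg
def Hx(v):
    B=np.array([[0,0,-1],[0,-1,0],[-1,0,0.]]) # case axes in tool when aligned
    R=Ro.from_euler("y",v[3],degrees=True).as_matrix()@B
    if len(v)>4: R=R@Ro.from_euler("xz",v[4:6],degrees=True).as_matrix()
    H=np.eye(4);H[:3,:3]=R;H[:3,3]=np.array(v[:3])/1000-R@[0,0,.025];return H
if __name__=="__main__":
    B=np.array([[0,0,-1],[0,-1,0],[-1,0,0.]])
    p0=Ro.from_matrix(H0[:3,:3]@B.T).as_euler("yxz",degrees=True);c0=(H0[:3,3]+H0[:3,:3]@[0,0,.025])*1000;print("prior",c0,p0)
    for n in(4,6):
        f=least_squares(lambda v:(proj(tf(T@Hx(v),X),w)-U).ravel(),[*c0,p0[0],0,0][:n],loss="soft_l1",x_scale=[1]*n)
        print(f.x.round(2),np.abs(f.fun).mean());print(f.fun.reshape(-1,2).round(1).tolist())
        np.save("H.npy",Hx(f.x))
E
python3 hand.py
```

```text
prior [8.77042927 0.91197366 1.4915249 ] [21.36838094  0.09130124  0.20237266]
[10.7   0.61  2.28 22.11] 0.4595047915833537
[[1.1, -0.1], [-1.0, 0.0], [-1.5, -1.4], [-0.1, -1.3], [0.2, 0.5], [-0.1, 0.5], [0.4, 0.6], [-0.1, 0.6], [0.7, -0.1], [0.2, -0.1], [0.1, -0.0], [-0.3, -0.0]]
[10.72  0.82  2.29 22.12 -0.17  0.16] 0.45367695861165674
[[1.4, -0.0], [-0.8, -0.0], [-1.5, -1.4], [-0.1, -1.3], [0.2, 0.5], [-0.1, 0.5], [0.4, 0.6], [-0.1, 0.6], [0.6, -0.1], [0.2, -0.1], [0.0, -0.0], [-0.4, 0.0]]
```

```bash
cat > go.py <<'E'
import sys
from lib import *
from station import r
L2=(.5346,-.2570,-45.2)
H=np.load("H.npy");s=r.sense()
z=float(sys.argv[1]);n=int(sys.argv[2]);off=[float(a) for a in sys.argv[3:5]] or [0,0]
T=pose2(*L2,z=z);T[:3,3]=tf(T,np.array([off[0]/1000,off[1]/1000,0]))
G=T@np.linalg.inv(H)
print(s["time_s"],s["tcp_pos"].round(4),s["wrist_force"].round(1),s["gripper_width"],s["joints"].round(0));print("goal",G[:3,3],(s["ee_rot"].T@[0,0,1]).round(4))
plan(s["ee_rot"],s["tcp_pos"],G[:3,:3],G[:3,3],n)
Tc=np.eye(4);Tc[:3,:3]=s["ee_rot"];Tc[:3,3]=s["tcp_pos"];D=np.linalg.inv(T)@Tc@H
print("case err mm",(D[:3,3]*1000).round(2),"rot deg",np.degrees(Ro.from_matrix(D[:3,:3]).as_rotvec()).round(2))
E
python3 go.py .165 4
```

```text
11.8333 [0.5804 0.258  0.2712] [-0.6 -0.5 -3.9] 0.7103550157954526 [ 40.  17.  -5.   5. -58.  64.]
goal [ 0.53948654 -0.26082075  0.19907006] [-0.9819 -0.0061 -0.1893]
call0: tx 0.0106 ty 0.1615 tz 0.0670 ax 0.0874 ay -0.0408 az -0.0083
call1: tx 0.0117 ty 0.1737 tz 0.0192 ax 0.0874 ay -0.0408 az -0.0083
call2: tx 0.0064 ty 0.1724 tz -0.0299 ax 0.0874 ay -0.0408 az -0.0083
call3: tx -0.0047 ty 0.1579 tz -0.0757 ax 0.0874 ay -0.0408 az -0.0083
case err mm [-326.31  406.92   74.27] rot deg [ 18.04 -29.61  60.46]
```

Request:
{"op": "play_rows", "data": {
  "commands": [
    {"fingers":1,"tx":0.0106,"ty":0.1615,"tz":0.067,"ax":0.0874,"ay":-0.0408,"az":-0.0083},
    {"fingers":1,"tx":0.0106,"ty":0.1615,"tz":0.067,"ax":0.0874,"ay":-0.0408,"az":-0.0083},
    {"fingers":1,"tx":0.0106,"ty":0.1615,"tz":0.067,"ax":0.0874,"ay":-0.0408,"az":-0.0083},
    {"fingers":1,"tx":0.0106,"ty":0.1615,"tz":0.067,"ax":0.0874,"ay":-0.0408,"az":-0.0083},
    {"fingers":1,"tx":0.0106,"ty":0.1615,"tz":0.067,"ax":0.0874,"ay":-0.0408,"az":-0.0083}
  ]
}}

```text
time_s: 12.25
tcp_pos: [0.5674, 0.1241, 0.2471]
ee_rot: [[0.038, 0.023, -0.999], [0.06, -0.998, -0.02], [-0.997, -0.059, -0.04]]
wrist_force: [0.1, 0.1, -3.1]
gripper_width: 0.712
```

Request:
{"op": "play_rows", "data": {
  "commands": [
    {"fingers":1,"tx":0.0117,"ty":0.1737,"tz":0.0192,"ax":0.0874,"ay":-0.0408,"az":-0.0083},
    {"fingers":1,"tx":0.0117,"ty":0.1737,"tz":0.0192,"ax":0.0874,"ay":-0.0408,"az":-0.0083},
    {"fingers":1,"tx":0.0117,"ty":0.1737,"tz":0.0192,"ax":0.0874,"ay":-0.0408,"az":-0.0083},
    {"fingers":1,"tx":0.0117,"ty":0.1737,"tz":0.0192,"ax":0.0874,"ay":-0.0408,"az":-0.0083},
    {"fingers":1,"tx":0.0117,"ty":0.1737,"tz":0.0192,"ax":0.0874,"ay":-0.0408,"az":-0.0083}
  ]
}}

```text
time_s: 12.67
tcp_pos: [0.5578, -0.0044, 0.2306]
ee_rot: [[-0.083, -0.249, -0.965], [0.102, -0.965, 0.24], [-0.991, -0.078, 0.106]]
wrist_force: [-0.1, 0.2, -4.6]
gripper_width: 0.709
```

Request:
{"op": "play_rows", "data": {
  "commands": [
    {"fingers":1,"tx":0.0064,"ty":0.1724,"tz":-0.0299,"ax":0.0874,"ay":-0.0408,"az":-0.0083},
    {"fingers":1,"tx":0.0064,"ty":0.1724,"tz":-0.0299,"ax":0.0874,"ay":-0.0408,"az":-0.0083},
    {"fingers":1,"tx":0.0064,"ty":0.1724,"tz":-0.0299,"ax":0.0874,"ay":-0.0408,"az":-0.0083},
    {"fingers":1,"tx":0.0064,"ty":0.1724,"tz":-0.0299,"ax":0.0874,"ay":-0.0408,"az":-0.0083},
    {"fingers":1,"tx":0.0064,"ty":0.1724,"tz":-0.0299,"ax":0.0874,"ay":-0.0408,"az":-0.0083}
  ]
}}

```text
time_s: 13.08
tcp_pos: [0.5482, -0.1334, 0.2136]
ee_rot: [[-0.189, -0.501, -0.844], [0.172, -0.863, 0.474], [-0.967, -0.056, 0.249]]
wrist_force: [0.8, 0.0, -3.8]
gripper_width: 0.71
```

```bash
python3 go.py .165 1
```

```text
13.0833 [ 0.5482 -0.1334  0.2136] [ 0.8  0.  -3.8] 0.7104104369552817 [ -2.  24.   2. -10. -79.  65.]
goal [ 0.53948654 -0.26082075  0.19907006] [-0.9668 -0.0561  0.2494]
call0: tx -0.0083 ty 0.1536 tz -0.0756 ax 0.0856 ay -0.0398 az -0.0106
case err mm [-79.9   97.31  14.03] rot deg [ 4.02 -7.21 14.97]
```

Request:
{"op": "play_rows", "data": {
  "commands": [
    {"fingers":1,"tx":-0.0083,"ty":0.1536,"tz":-0.0756,"ax":0.0856,"ay":-0.0398,"az":-0.0106},
    {"fingers":1,"tx":-0.0083,"ty":0.1536,"tz":-0.0756,"ax":0.0856,"ay":-0.0398,"az":-0.0106},
    {"fingers":1,"tx":-0.0083,"ty":0.1536,"tz":-0.0756,"ax":0.0856,"ay":-0.0398,"az":-0.0106},
    {"fingers":1,"tx":-0.0083,"ty":0.1536,"tz":-0.0756,"ax":0.0856,"ay":-0.0398,"az":-0.0106},
    {"fingers":1,"tx":-0.0083,"ty":0.1536,"tz":-0.0756,"ax":0.0856,"ay":-0.0398,"az":-0.0106}
  ]
}}

```text
time_s: 13.5
tcp_pos: [0.5404, -0.2601, 0.1992]
ee_rot: [[-0.262, -0.711, -0.653], [0.27, -0.704, 0.657], [-0.927, -0.004, 0.376]]
wrist_force: [0.2, 0.8, -3.5]
gripper_width: 0.712
```

Request:
{"op": "play_rows", "data": {
  "commands": [
    {"fingers":1,"tx":0,"ty":0,"tz":0,"ax":0,"ay":0,"az":0},
    {"fingers":1,"tx":0,"ty":0,"tz":0,"ax":0,"ay":0,"az":0},
    {"fingers":1,"tx":0,"ty":0,"tz":0,"ax":0,"ay":0,"az":0}
  ]
}}

```text
time_s: 13.75
tcp_pos: [0.5408, -0.2575, 0.2021]
ee_rot: [[-0.26, -0.707, -0.657], [0.268, -0.707, 0.655], [-0.928, -0.006, 0.374]]
wrist_force: [0.1, 0.1, -3.8]
gripper_width: 0.71
```

```bash
python3 go.py .075 2; python3 - <<'E'
from station import r,viewer
from lib import *
s=r.sense();w=wristcam(viewer.capture("wrist"),s);d=viewer.capture("side");pickle.dump((w,s,d),open("w4.pkl","wb"))
H=np.load("H.npy");T=np.eye(4);T[:3,:3]=s["ee_rot"];T[:3,3]=s["tcp_pos"];c=T@H
lug=[box(38+1,48,b-3,b+3,55,55.01) for b in(-17,17)]
P=[tf(c,q) for q in[CAP,BODY]+lug]+[tf(pose2(.5346,-.257,-45.2),q) for q in (CAP,BODY)]
overlay(w,P,(195,120,375,280),4,"pics/a.png");overlay(d,P,(255,195,375,302),6,"pics/b.png")
a,b=cv2.imread("pics/a.png"),cv2.imread("pics/b.png")
print(a.shape,b.shape)
h=400;cv2.imwrite("pics/o4.png",np.hstack([cv2.resize(q,(400,h)) for q in(a,b)]))
E
```

```text
13.75 [ 0.5408 -0.2575  0.2021] [ 0.1  0.1 -3.8] 0.7104278071272363 [-16.  32.  12. -11. -89.  63.]
goal [ 0.53948654 -0.26082075  0.10907006] [-0.9276 -0.0059  0.3736]
call0: tx 0.0571 ty 0.0025 tz -0.0240 ax 0.0011 ay -0.0005 az 0.0001
call1: tx 0.0571 ty 0.0025 tz -0.0241 ax 0.0011 ay -0.0005 az 0.0001
case err mm [-1.32  3.33 92.98] rot deg [ 0.17 -0.18  0.34]
(640, 720, 3) (642, 720, 3)
```

View pics/o4.png

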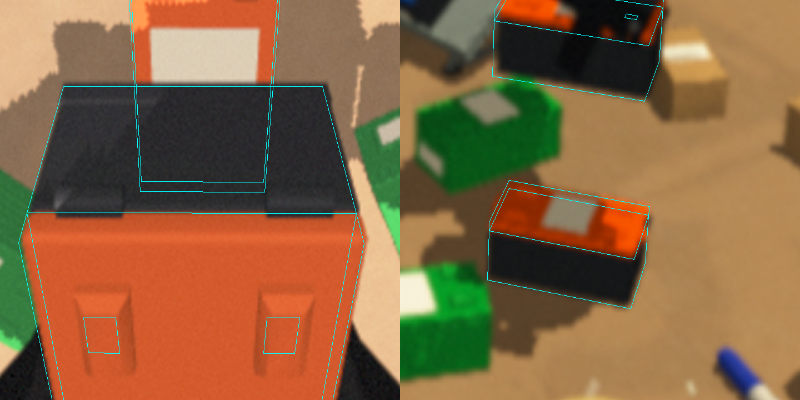

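The held case and the lower case both match the overlays: in the wrist crop the held rear edge is near row 86 and the lower lid's sides near columns 133 and 278. Descending.

Request:
{"op": "play_rows", "data": {
  "commands": [
    {"fingers":1,"tx":0.0285,"ty":0.0025,"tz":-0.012,"ax":0.001,"ay":0,"az":0},
    {"fingers":1,"tx":0.0571,"ty":0.005,"tz":-0.024,"ax":0.002,"ay":-0.001,"az":0},
    {"fingers":1,"tx":0.0857,"ty":0.005,"tz":-0.036,"ax":0.002,"ay":-0.001,"az":0},
    {"fingers":1,"tx":0.1142,"ty":0.005,"tz":-0.048,"ax":0.002,"ay":-0.001,"az":0},
    {"fingers":1,"tx":0.1142,"ty":0.005,"tz":-0.048,"ax":0.002,"ay":-0.001,"az":0}
  ]
}}

```text
time_s: 14.27
tcp_pos: [0.5363, -0.2607, 0.104]
ee_rot: [[-0.27, -0.714, -0.646], [0.275, -0.7, 0.659], [-0.923, 0.0, 0.386]]
wrist_force: [-1.4, 0.2, -4.3]
gripper_width: 0.713
```

Request:
{"op": "play_rows", "data": {
  "commands": [
    {"fingers":1,"tx":0,"ty":0,"tz":0,"ax":0,"ay":0,"az":0},
    {"fingers":1,"tx":0,"ty":0,"tz":0,"ax":0,"ay":0,"az":0},
    {"fingers":1,"tx":0,"ty":0,"tz":0,"ax":0,"ay":0,"az":0}
  ]
}}

```text
time_s: 14.52
tcp_pos: [0.5399, -0.2632, 0.1107]
ee_rot: [[-0.259, -0.713, -0.651], [0.269, -0.701, 0.66], [-0.927, -0.004, 0.374]]
wrist_force: [-0.7, -0.5, -3.8]
gripper_width: 0.713
```

```bash
python3 go.py .060 1
```

```text
14.5167 [ 0.5399 -0.2632  0.1107] [-0.7 -0.5 -3.8] 0.7132199084516826 [-16.  36.   6. -11. -79.  65.]
goal [ 0.53948654 -0.26082075  0.09407006] [-0.9275 -0.0042  0.3739]
call0: tx 0.0215 ty -0.0018 tz -0.0058 ax -0.0006 ay -0.0009 az 0.0006
case err mm [ 2.1  -1.34 16.59] rot deg [ 0.07 -0.16 -0.14]
```

```bash
cat > avg.py <<'E'
import sys
from lib import *
from station import r,viewer
L2=(.5346,-.2570,-45.2);H=np.load("H.npy");D=[];S=[]
for i in range(6):
    viewer.capture("top");s=r.sense();S.append(s)
p=np.mean([s["tcp_pos"] for s in S],0);R=Ro.from_matrix([s["ee_rot"] for s in S]).mean().as_matrix()
print("std mm",np.std([s["tcp_pos"] for s in S],0)*1000,S[-1]["time_s"])
T=pose2(*L2,z=float(sys.argv[1]));Tc=np.eye(4);Tc[:3,:3]=R;Tc[:3,3]=p
D=np.linalg.inv(T)@Tc@H;print("case err mm",(D[:3,3]*1000).round(2),"rot",np.degrees(Ro.from_matrix(D[:3,:3]).as_rotvec()).round(2))
G=T@np.linalg.inv(H);plan(R,p,G[:3,:3],G[:3,3],1);print(np.mean([s["wrist_force"] for s in S],0).round(1))
E
python3 avg.py .060
```

```text
std mm [0.33139362 0.06280027 0.51459708] 14.8167
case err mm [ 1.51 -1.75 15.77] rot [ 0.04 -0.07 -0.17]
call0: tx 0.0203 ty -0.0023 tz -0.0061 ax -0.0008 ay -0.0004 az 0.0006
[ 0.1  0.  -3.4]
```

Request:
{"op": "play_rows", "data": {
  "commands": [
    {"fingers":1,"tx":0.01,"ty":-0.0023,"tz":-0.002,"ax":-0.0008,"ay":-0.0004,"az":0.0006},
    {"fingers":1,"tx":0.0203,"ty":-0.0023,"tz":-0.0061,"ax":-0.0008,"ay":-0.0004,"az":0.0006},
    {"fingers":1,"tx":0.0203,"ty":-0.0023,"tz":-0.0061,"ax":-0.0008,"ay":-0.0004,"az":0.0006},
    {"fingers":1,"tx":0.0203,"ty":-0.0023,"tz":-0.0061,"ax":-0.0008,"ay":-0.0004,"az":0.0006}
  ]
}}

```text
time_s: 15.15
tcp_pos: [0.5381, -0.2603, 0.0914]
ee_rot: [[-0.267, -0.712, -0.65], [0.272, -0.703, 0.658], [-0.925, -0.0, 0.381]]
wrist_force: [-0.9, -0.2, -2.5]
gripper_width: 0.714
```

```bash
python3 avg.py .050
```

```text
std mm [0.16326648 0.0669602  0.33732434] 15.45
case err mm [-0.56 -0.39  8.53] rot [-0.08  0.14 -0.01]
call0: tx 0.0103 ty -0.0004 tz -0.0049 ax -0.0002 ay 0.0008 az -0.0004
[-0.2 -0.2 -3.5]
```

Request:
{"op": "play_rows", "data": {
  "commands": [
    {"fingers":1,"tx":0.003,"ty":-0.0004,"tz":-0.001,"ax":0,"ay":0.0008,"az":-0.0004},
    {"fingers":1,"tx":0.005,"ty":-0.0004,"tz":-0.002,"ax":0,"ay":0.0008,"az":-0.0004},
    {"fingers":1,"tx":0.0065,"ty":-0.0004,"tz":-0.0033,"ax":0,"ay":0.0008,"az":-0.0004},
    {"fingers":1,"tx":0.0065,"ty":-0.0004,"tz":-0.0033,"ax":0,"ay":0.0008,"az":-0.0004}
  ]
}}

```text
time_s: 15.78
tcp_pos: [0.5392, -0.2607, 0.0867]
ee_rot: [[-0.263, -0.712, -0.651], [0.27, -0.702, 0.659], [-0.926, -0.003, 0.377]]
wrist_force: [0.1, -0.8, -3.8]
gripper_width: 0.709
```

```bash
python3 avg.py .050
```

```text
std mm [0.0818499  0.02097275 0.12912998] 16.0833
case err mm [-0.13 -0.04  3.07] rot [-0.01 -0.   -0.04]
call0: tx 0.0037 ty -0.0000 tz -0.0017 ax -0.0002 ay -0.0000 az 0.0001
[-0.1  0.1 -3.3]
```

Request:
{"op": "play_rows", "data": {
  "commands": [
    {"fingers":1,"tx":0.0012,"ty":0,"tz":-0.0005,"ax":0,"ay":0,"az":0},
    {"fingers":1,"tx":0.0025,"ty":0,"tz":-0.001,"ax":0,"ay":0,"az":0},
    {"fingers":1,"tx":0.0037,"ty":0,"tz":-0.0016,"ax":0,"ay":0,"az":0},
    {"fingers":1,"tx":0.0037,"ty":0,"tz":-0.0016,"ax":0,"ay":0,"az":0}
  ]
}}

```text
time_s: 16.42
tcp_pos: [0.5389, -0.2603, 0.0842]
ee_rot: [[-0.263, -0.712, -0.651], [0.271, -0.702, 0.658], [-0.926, -0.003, 0.378]]
wrist_force: [-1.4, 0.8, -3.0]
gripper_width: 0.707
```

```bash
python3 avg.py .050
```

```text
std mm [0.01327626 0.01463227 0.01617118] 16.7167
case err mm [-0.8  -0.07 -0.17] rot [-0.01  0.09 -0.04]
call0: tx -0.0006 ty -0.0001 tz -0.0008 ax -0.0002 ay 0.0005 az 0.0000
[-1.7  1.7 -2.3]
```

Request:
{"op": "play_rows", "data": {
  "commands": [
    {"fingers":1,"tx":0.001,"ty":0,"tz":-0.001,"ax":0,"ay":0,"az":0},
    {"fingers":1,"tx":0.0015,"ty":0,"tz":-0.0015,"ax":0,"ay":0,"az":0},
    {"fingers":1,"tx":0.0015,"ty":0,"tz":-0.0015,"ax":0,"ay":0,"az":0}
  ]
}}

```text
time_s: 16.97
tcp_pos: [0.5389, -0.2604, 0.0833]
ee_rot: [[-0.265, -0.712, -0.651], [0.271, -0.703, 0.658], [-0.925, -0.002, 0.379]]
wrist_force: [-4.8, 4.6, 2.1]
gripper_width: 0.71
```

```bash
python3 avg.py .050
```

```text
std mm [0.00669977 0.01007445 0.01104653] 17.2667
case err mm [-0.81 -0.15 -0.75] rot [-0.03  0.17 -0.  ]
call0: tx -0.0013 ty -0.0002 tz -0.0005 ax -0.0001 ay 0.0009 az -0.0002
[-4.2  4.3  1.6]
```

Request:
{"op": "play_rows", "data": {
  "commands": [
    {"fingers":0.3,"tx":0,"ty":0,"tz":0,"ax":0,"ay":0,"az":0},
    {"fingers":-0.5,"tx":0,"ty":0,"tz":0,"ax":0,"ay":0,"az":0},
    {"fingers":-1,"tx":0,"ty":0,"tz":0,"ax":0,"ay":0,"az":0},
    {"fingers":-1,"tx":0,"ty":0,"tz":0,"ax":0,"ay":0,"az":0},
    {"fingers":-1,"tx":0,"ty":0,"tz":0,"ax":0,"ay":0,"az":0}
  ]
}}

```text
time_s: 17.68
tcp_pos: [0.5406, -0.2618, 0.0831]
ee_rot: [[-0.261, -0.712, -0.652], [0.269, -0.702, 0.659], [-0.927, -0.003, 0.374]]
wrist_force: [-0.3, -0.2, -0.3]
gripper_width: 0.897
```

Request:
{"op": "play_rows", "data": {
  "commands": [
    {"fingers":-1,"tx":0,"ty":0,"tz":0,"ax":0,"ay":0,"az":0},
    {"fingers":-1,"tx":0,"ty":0,"tz":0,"ax":0,"ay":0,"az":0},
    {"fingers":-1,"tx":0,"ty":0,"tz":0,"ax":0,"ay":0,"az":0}
  ]
}}

```text
time_s: 17.93
tcp_pos: [0.54, -0.2614, 0.0827]
ee_rot: [[-0.262, -0.712, -0.651], [0.27, -0.702, 0.659], [-0.927, -0.003, 0.376]]
wrist_force: [0.1, 0.4, 1.0]
gripper_width: 0.989
```

Retreat along the tool axis, then look.

Request:
{"op": "play_rows", "data": {
  "commands": [
    {"fingers":-1,"tx":-0.02,"ty":0,"tz":0,"ax":0,"ay":0,"az":0},
    {"fingers":-1,"tx":-0.05,"ty":0,"tz":0,"ax":0,"ay":0,"az":0},
    {"fingers":-1,"tx":-0.09,"ty":0,"tz":0,"ax":0,"ay":0,"az":0},
    {"fingers":-1,"tx":-0.13,"ty":0,"tz":0,"ax":0,"ay":0,"az":0},
    {"fingers":-1,"tx":-0.17,"ty":0,"tz":0,"ax":0,"ay":0,"az":0}
  ]
}}

```text
time_s: 18.35
tcp_pos: [0.5734, -0.296, 0.2022]
ee_rot: [[-0.263, -0.712, -0.651], [0.27, -0.702, 0.659], [-0.926, -0.003, 0.376]]
wrist_force: [0.9, 0.1, 0.4]
gripper_width: 0.998
```

Request:
{"op": "play_rows", "data": {
  "commands": [
    {"fingers":-1,"tx":-0.05,"ty":0,"tz":0.02,"ax":0,"ay":0.05,"az":0},
    {"fingers":-1,"tx":-0.05,"ty":0,"tz":0.02,"ax":0,"ay":0.1,"az":0},
    {"fingers":-1,"tx":-0.05,"ty":0,"tz":0.02,"ax":0,"ay":0.12,"az":0},
    {"fingers":-1,"tx":-0.05,"ty":0,"tz":0.02,"ax":0,"ay":0.12,"az":0}
  ]
}}

```text
time_s: 18.68
tcp_pos: [0.5687, -0.2933, 0.2408]
ee_rot: [[-0.006, -0.711, -0.704], [0.008, -0.704, 0.711], [-1.0, -0.001, 0.01]]
wrist_force: [-0.8, 0.9, -1.7]
gripper_width: 0.997
```

```bash
python3 - <<'E'
from station import r,viewer
from lib import *
s=r.sense();print(s["tcp_pos"],s["ee_rot"].round(2).tolist(),s["wrist_force"])
w=wristcam(viewer.capture("wrist"),s);d=viewer.capture("side")
U=pose2(.5346,-.257,-45.2,z=.05)
uv=proj(tf(U,np.array([[0,0,.05]])),w)[0];m=mask_w(w,uv);print(uv,m.sum())
for z in(.05,.053):
    print(z,ufit([(m,w)],lambda x:pose2(*x,z=z),[.5346,-.257,-45.2],[.005,.005,2],tab=False))
Lo=pose2(.5346,-.257,-45.2)
P=[tf(U,CAP),tf(U,BODY),tf(Lo,CAP),tf(Lo,BODY)]
overlay(w,[P[0]],(210,90,350,215),4,"pics/a.png");overlay(d,P[1:],(265,200,375,300),6,"pics/b.png")
a,b=[cv2.imread(f"pics/{q}.png") for q in "ab"]
b0=cv2.resize(d["image"][200:300,265:375,::-1],(400,364),interpolation=cv2.INTER_CUBIC)
cv2.imwrite("pics/o5.png",np.hstack([cv2.resize(a,(400,364)),b0]))
cv2.imwrite("pics/side5.png",d["image"][:,:,::-1])
E
```

```text
[ 0.5686709  -0.29326483  0.24082097] [[-0.01, -0.71, -0.7], [0.01, -0.7, 0.71], [-1.0, -0.0, 0.01]] [-0.84990536  0.86698562 -1.66811908]
[280.23680791 242.97390201] 5533.0
0.05 (array([  0.53463662,  -0.25787109, -45.18774748]), np.float64(0.0996633842587471))
0.053 (array([  0.53521112,  -0.25834596, -45.1716165 ]), np.float64(0.11422374844551086))
```

View pics/o5.png

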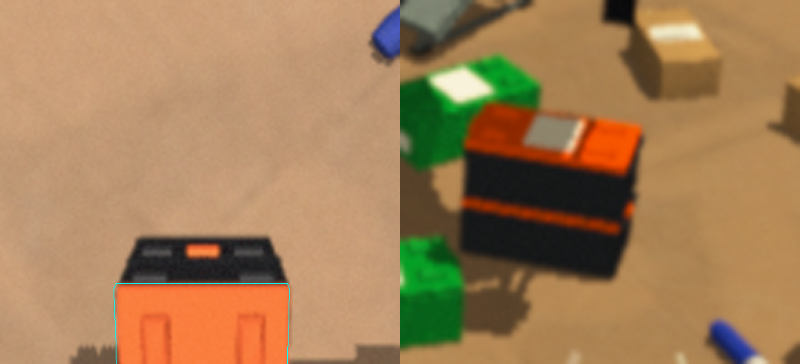

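```bash
python3 - <<'E'
from station import r,viewer,job,spotter
import cv2,numpy as np
d=viewer.capture("side");a=cv2.imread("pics/side0.png");b=d["image"][:,:,::-1]
for n,(u,v) in dict(blue=(262,186),carton=(337,214),tape=(312,313),marker=(366,303),green1=(280,230),green2=(257,281),pink=(211,221),yellow=(188,197)).items():
    t=a[v-14:v+14,u-14:u+14];R=cv2.matchTemplate(np.ascontiguousarray(b[v-22:v+22,u-22:u+22]),t,cv2.TM_CCOEFF_NORMED);_,s,_,l=cv2.minMaxLoc(R);print(n,l[0]-8,l[1]-8,round(s,3))
s=r.sense();print(s["wrist_force"],s["time_s"]);print(job.finish_job())
E
```

```text
blue 0 0 0.936
carton 0 0 0.758
tape 0 0 0.999
marker 0 0 1.0
green1 0 0 0.85
green2 0 0 0.999
pink 0 0 0.999
yellow 0 0 0.999
[ 0.26378763 -0.56027954  0.66938899] 18.8333
the job is handed in; nothing more can be done
None
```

The filled case's lid is shut and the closed orange-lidded case sits on top of it, with both snap-tab ends on the same side. I handed the job in at 18.8 s of the 58 s allowed.

- **Lid:** I pushed it over from behind with the shut fingers, pressed it down with about 10 N, and the wrist and side pictures then showed it shut.
- **Grasp:** My first approach to the orange case, square to the slope, ran into the J5 limit and drifted about 40 mm off with no contact force. I backed off and gripped it with the tool about 10° off vertical instead, then levelled it in the air.
- **Placing:** The case came down with almost no contact force to within 1 mm of the seat height, and I pressed it lightly (about 5 N downward, 6 N sideways) before letting go.
- **Last checks:** The wrist-camera fit puts the upper case within about 1 mm and 0.1° of the lower one. The side picture shows the two flush. The height itself comes from the arm's readings and that fit, not a direct measurement.
- **Other things:** Image matching against the first picture showed no shift of the blue case, carton, tape, marker, green, pink or yellow items. The match scores were lower for the carton (0.76) and the nearer green case (0.85), probably because the arm or the new stack partly covers or shades them.

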